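Open the bench enclosure to its working height

TASK

Get the clear bench enclosure ready for work with your fingertips alone: first press the blue fan button on the little white box all the way down, then push the sliding window up from beneath its lip until the lip is level with the green clip on one of the posts, and take your hand away. Do not grip the lip or press on the black pad on top of it (so do not overshoot), and leave the vials, bottles and fittings standing about where they are.

Things in the scene. Friction and masses are not known exactly. Their poses are not given: they have to be found in the camera images.
- hood: Clear-walled bench enclosure with a white plinth and two aluminium posts, fixed to the worktop, 130 deep x 300 wide x 458 high. Origin: centre of its underside, on the worktop. x points into it (away from its window), y to its left, z up; it is turned a little about z. Plinth 30 high, its front face at x = -65; the posts (24 wide) stand at y = +-135, front faces at x = -65. Clear roof at z = 346 with a grey exhaust stub to z = 391.
- sash (a joint): Height of the sliding window above its lowest position, m, 0 to 0.23; grows as it rises. It moves straight up and down between the posts. It is counterweighted and stays where it is left: raising it takes about 2 to 6 N.
- sash_lip (a point): Middle of the front edge of the window's lip, at half its thickness. The lip is an aluminium shelf at the window's lower edge, 230 wide (hood y), 10 thick, sticking out 45 ahead of the window pane (toward hood -x) and 33 ahead of the posts. This point is at hood x = -98, y = 0, z = 100 + sash. Its underside is 5 below this point and is free from below down to the worktop (nothing but low fittings in front of the plinth). The pane rises 160 above the lip.
- lip_pad: Black rubber pad lying on top of the lip, 26 x 200 x 4, its front edge 11 behind the lip's front edge; not to be pressed or gripped. Origin: centre of its underside, 5 above the lip's mid-height.
- green_clip: Green clip round one of the two posts (left or right, it varies), 14 high, with a 5 thick tongue that sticks out forward about as far as the lip's front edge, beside the lip's end. Origin: in the middle of the post at the tongue's mid-height; this height is the working height, to which the lip's mid-height (point sash_lip) shall be brought. Fixed to the post. Axes as the hood's.
- red_clip: The same clip in red round the other post, always higher up; not the one to use.
- fan_pod: White box, 60 x 60 x 26, fixed to the worktop in front of the enclosure, on the left; carries the fan button in a grey round housing. Origin: centre of its underside.
- fan_button_top (a point): Centre of the top of the blue round push button, 28 across; press straight down.
- fan_button (a joint): Travel of the fan button, m: 0 released, 0.006 fully down; a spring returns it, about 5 N fully down.
- vial_1: Small vial with a red cap, 23 across, 52 high, standing inside the enclosure on the plinth; origin: centre of its foot. To be left alone.
- vial_5: Small vial with a white cap, 23 across, 52 high, standing inside the enclosure; origin: centre of its foot. To be left alone.
- dropper_b: Brown dropper bottle, 34 across, 102 high, standing inside the enclosure; origin: centre of its foot. To be left alone.
- vial_2: Small vial with a white cap, 23 across, 52 high, standing on the worktop to the right in front of the enclosure; origin: centre of its foot. To be left alone.
- brass_tee: Brass tee fitting, 32 x 44 x 16 high, lying on the worktop in front of the enclosure; origin: centre of its underside. To be left alone.
- wash_bottle: White squeeze bottle with a red top, 64 x 87 x 186 high, standing on the worktop to the right of the enclosure; origin: centre of its foot. To be left alone.

How it is judged:
By the outcome, as a careful person would: the job done as asked, in the order asked, and still so for the second after the job is handed in, with the robot touching nothing.
It also fails if it takes over 51 s, if anything falls off the work surface, if the arm or the gripper's body presses on something with over 40 N, if the wrist force passes 120 N, or if a joint passes its speed limit or range.

ROBOT

A 6-joint arm with a two-finger parallel gripper is mounted at the origin on a cart in front of the work surface, level with it; the furniture and walls round the work are solid. World frame = base frame: x ahead of the robot, y to its left, z up, the work surface at z = 0. Lengths are in m, angles in rad, forces in N, time in s.
With the tool pointing down it reaches from about 0.35 to 0.775 m from the base axis. Payload 5.5 kg.
Tool frame: the origin (TCP) lies midway between the tips of the shut fingers; the grasp point (between the pads) lies 19 mm behind it; z points along the fingers, y is the direction in which the jaws open and shut (so a half turn about z gives the same grasp; the last joint's range is limited). The gripper opens to 85 mm and grips with 20 to 120 N. Pads are 22 mm wide; open, the fingers measure 114 mm over their backs; the gripper's body (76 mm by 85 mm) begins 54 mm behind the grasp point. The pads swing forward as they close: fully open they stand 13 mm farther back than shut.
Start: joints at [-1.298, 0.313, 0.046, 1.304, 0, 1.431], TCP at [0.231, -0.527, 0.231] pointing down, gripper open.
Joint ranges: [-2.76, 2.76], [-0.86, 1.69], [-1.03, 1.26], [-2.2, 2.34], [-1.47, 1.5], [-3.14, 3.14]. Speed limits (rad/s): [2.57, 2.57, 3.14, 3.14, 3.14, 3.14].

INTERFACE

Orientations are given as [roll, pitch, yaw] about the fixed x, y, z axes, in that order (R = Rz(yaw) Ry(pitch) Rx(roll)).
In Python, from workcell import env, capture gives the robot as it stands.
- The arm moves only by the tool move_arm, never from a script. Its argument "moves" is a list of rows, each an object with "offset": the shift along the tool's x, y, z scaled (see below), a list of three; "rot": the turn, a rotation vector about the tool's x, y, z scaled (see below), a list of three; "gripper": the closure, from 0 (fully open) to 1 (shut). In form: [{"offset": [dx, dy, dz], "rot": [wx, wy, wz], "gripper": gripper}, ...]. A call has 1 to 8 rows; each row shifts and turns the pose as measured when the row begins, along the tool's axes as they then stand; what a row does not reach is not made up. The controller multiplies each number of a shift by 25 mm and each number of a turn by 5 degrees. A row lasts 1/12 s, in which the tool goes at most 41.7 mm and 7.16 degrees, less where a joint would pass 70% of its speed; a pose out of reach is approached as far as the arm can. A call with a number of a shift or a turn outside -1 to 1 is refused whole. A call with a gripper value outside its range is refused whole. The fingers move at their own pace and stop on an object; "squeeze" is the grip in N (left out, the last holds). Time passes only in rows, so rows that do not move let the fingers close. It gives the time, the measured TCP pose, the force and the opening at its end, in the units of the state.
- env.get_state(): the state, without advancing time (a new reading comes with each control period).
- capture(name): name is "scene" or "top"; returns a dict with "pixels" (480x640x3 uint8, red, green, blue), "fx", "fy", "cx", "cy" (pixels), "k1" (the pictures are not rectified: a ray, as slopes to the right and down, at radius r is drawn at 1 + k1 r^2 times it, then the intrinsics apply), "xyz" and "orientation" of the camera in the world. Camera axes: x right, y down, z forward; pixel columns grow to the right and rows downward; lengths in m; the calibration is good to about 2 mm. A picture is of the moment at which its call begins. There is no depth.
- env.close_job(): hands the job in, once; it reports no verdict.
The state is a dict: "time": time; "joint_positions": joint angles; "qvel": joint speeds; "joint_efforts": joint torques, N m; "tool_pos": TCP position; "tool_rot": TCP orientation; "contact_force": force on the tool from outside, world axes, zero at the start; "torque": the same for the moment, N m; "gripper_width": opening from 0.0 (shut) to 1.0 (fully open).
Only numpy, scipy, OpenCV 4.12 (cv2) and the standard library are available. Lean on these libraries where they do the work, as an engineer would, in place of code of your own. Each camera call takes 0.05 s, during which the arm holds its last target.

## Working session

There is one attempt and no reset: what is moved stays moved. The work goes in short steps, Python scripts to look and compute and a tool call to move; the robot and the scene stay as the last step left them, time stands still between calls to the robot, and variables do not carry over. Pictures are saved under pics/ and viewed, and the job is handed in when it is done.

Besides the shell and the picture viewer there is one more tool, called after "Request:" as name([rows], argument=value, ...), one row to a line, values as JSON. move_arm: Moves the arm, as the interface text tells. Shifts and turns lie within -1 to 1; 1 stands for 25 mm of shift or 5 degrees of turn. Its arguments: {"type":"object","properties":{"moves":{"type":"array"},"squeeze":{"type":"number"}},"required":["moves"]}

```bash
ls; mkdir -p pics
python3 - <<'E'
from workcell import env, capture
import cv2,json,numpy as np
s=env.get_state();print(s)
for n in("scene","top"):
    c=capture(n);cv2.imwrite(f"pics/{n}0.png",c["pixels"][:,:,::-1])
    print(n,{k:v for k,v in c.items() if k!="pixels"})
E
```

```text
pics
{'time': 0.0, 'joint_positions': array([-1.29758928e+00,  3.14008329e-01,  4.49606410e-02,  1.30357562e+00,
        3.56330050e-05,  1.43122890e+00]), 'qvel': array([-1.22351352e-03,  1.48575056e-03, -2.07438063e-03,  3.38324511e-04,
       -4.45521605e-05,  1.26704418e-03]), 'joint_efforts': array([ 2.31812141e-03, -4.80631542e+01,  2.98531544e+01,  1.94945204e-02,
       -1.54982706e-05, -3.31579724e-07]), 'tool_pos': array([ 0.23054242, -0.52620465,  0.23039685]), 'tool_rot': array([-3.13978839e+00, -2.89446464e-04,  4.12774180e-01]), 'contact_force': array([ 0.25608928, -0.41606584,  0.49641652]), 'torque': array([ 0.03071245, -0.00086839,  0.01118747]), 'gripper_width': 0.9971289116282843}
scene {'fx': 561.4265903271266, 'fy': 561.4265903271266, 'cx': 319.5376532644072, 'cy': 244.02397248073788, 'k1': -0.06774125674051001, 'xyz': array([0.79002228, 0.39987315, 1.21666963]), 'orientation': array([-2.5896139 , -0.00558723,  2.80143734])}
top {'fx': 492.4586376460915, 'fy': 492.4586376460915, 'cx': 321.2383490167845, 'cy': 236.56377251837287, 'k1': -0.12257786121543668, 'xyz': array([-0.08318307, -0.43820366,  1.07846824]), 'orientation': array([-2.48068707, -0.00532927, -1.20773514])}
```

View pics/scene0.png

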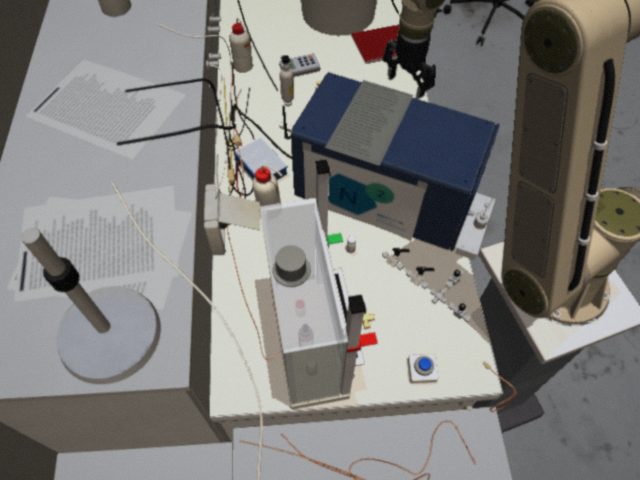

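View pics/top0.png

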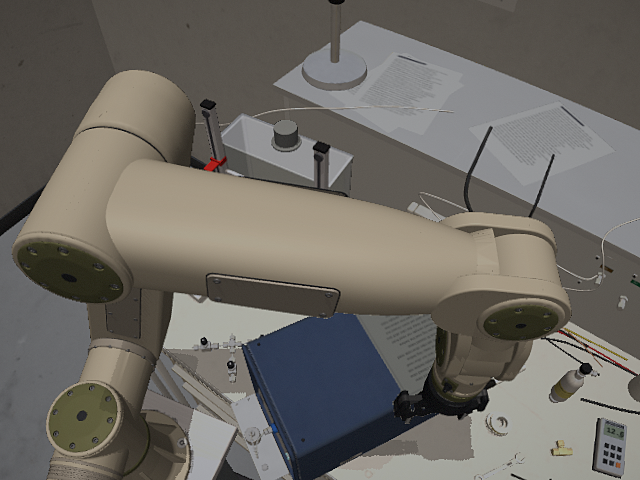

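The scene picture shows the hood (posts at about (322,165) and (355,305)), green clip near (335,239), red at (368,341), button at (425,365), and a blue instrument box between arm and hood. The top view is mostly hidden by the arm.

```bash
cat > h.py <<'E'
import numpy as np,cv2
from scipy.spatial.transform import Rotation as R
from scipy.optimize import least_squares
from workcell import env,capture
C={"scene":None,"top":None}
def K(c): return np.array([[c["fx"],0,c["cx"]],[0,c["fy"],c["cy"]],[0,0,1]]),np.array([c["k1"],0,0,0,0.])
def rot(c): return R.from_euler("xyz",c["orientation"]).as_matrix()
def ray(c,uv):
    k,d=K(c);p=cv2.undistortPoints(np.array([[uv]],float),k,d)[0,0]
    return rot(c)@np.array([p[0],p[1],1])
def atz(c,uv,z):
    r=ray(c,uv);return c["xyz"]+r*(z-c["xyz"][2])/r[2]
def proj(c,P):
    k,d=K(c);M=rot(c).T;P=np.atleast_2d(np.asarray(P,float))
    return cv2.projectPoints(P,cv2.Rodrigues(M)[0],-M@c["xyz"],k,d)[0][:,0]
def crop(c,x0,y0,x1,y1,f,name):
    cv2.imwrite("pics/"+name,cv2.resize(np.ascontiguousarray(c["pixels"][y0:y1,x0:x1,::-1]),None,fx=f,fy=f,interpolation=cv2.INTER_CUBIC))
E
python3 - <<'E'
from h import *
c=capture("scene")
crop(c,240,140,440,290,4,"a.png");crop(c,250,270,450,420,4,"b.png")
for uv,z in [((425,365),.035),((316,165),.35),((299,403),0),((500,395),0)]:print(uv,atz(c,uv,z))
t=capture("top");crop(t,180,80,380,230,4,"c.png")
E
```

```text
(425, 365) [0.4265282  0.08661614 0.035     ]
(316, 165) [ 0.55247326 -0.27790144  0.35      ]
(299, 403) [0.71144663 0.06420863 0.        ]
(500, 395) [0.28786038 0.19711079 0.        ]
```

View pics/a.png

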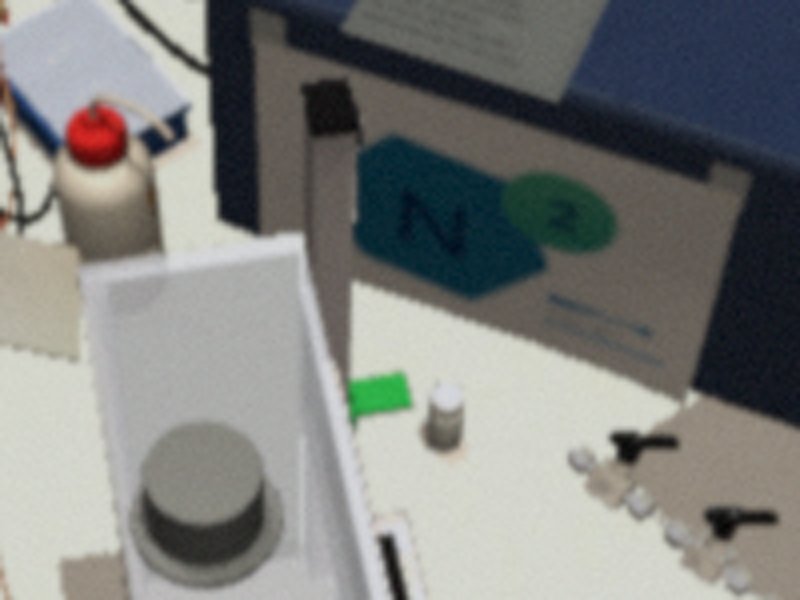

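View pics/b.png

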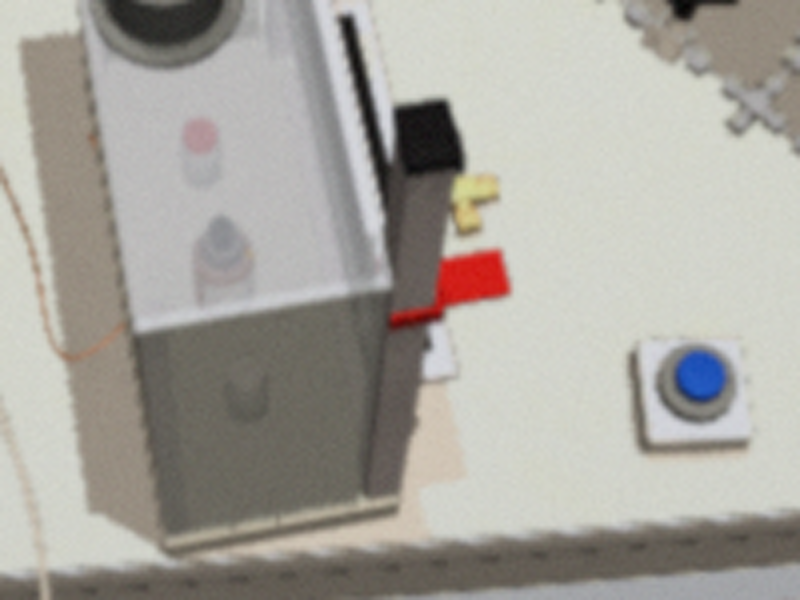

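View pics/c.png

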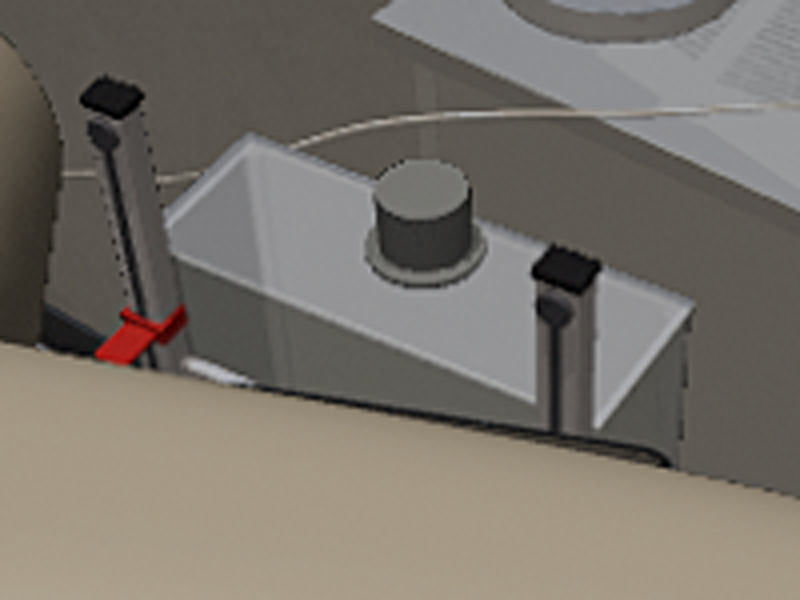

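```bash
cat > fit.py <<'E'
from h import *
def A(u,v):return (240+u/4,140+v/4)
def B(u,v):return (250+u/4,270+v/4)
def T(u,v):return (180+u/4,80+v/4)
sc=capture("scene");tp=capture("top")
obs=[("s",A(85,272),(.065,-.15,.346)),("s",B(135,330),(.065,.15,.346)),
("s",A(331,108),(-.053,-.135,.458)),("s",B(428,136),(-.053,.135,.458)),
("t",T(112,97),(-.053,.135,.458)),("t",T(567,268),(-.053,-.135,.458)),
("t",T(250,135),(.065,.15,.346)),("t",T(690,305),(.065,-.15,.346)),
("s",B(165,550),(.065,.15,0)),("s",B(397,512),(-.065,.15,0))]
def W(p,P):
    c,s=np.cos(p[2]),np.sin(p[2]);return np.array([p[0]+c*P[0]-s*P[1],p[1]+s*P[0]+c*P[1],P[2]])
def f(p): return np.concatenate([proj(sc if k=="s" else tp,W(p,P))[0]-np.array(uv) for k,uv,P in obs])
r=least_squares(f,[.6,-.1,0],loss="soft_l1")
H=r.x
if __name__=="__main__":
    print(r.x,np.degrees(r.x[2]));print(np.round(f(r.x).reshape(-1,2),1))
    # lip, clip: for z solve
    print("button",atz(sc,B(700,372),.04), "pod TL..",[np.round(atz(sc,B(*q),.026),3) for q in((638,342),(745,340),(750,440),(648,445))])
E
python3 fit.py
```

```text
[ 0.64281034 -0.0667152  -0.1601588 ] -9.176423427000211
[[-0.8 -3.8]
 [-0.3 -0.9]
 [ 0.7 -3.1]
 [-0.5 -2. ]
 [-1.2 -1.8]
 [-1.7 -1. ]
 [-1.7 -1.3]
 [ 0.6 -0.5]
 [ 0.2  1.4]
 [ 1.   0.4]]
button [0.42613798 0.08377742 0.04      ] pod TL.. [array([0.447, 0.052, 0.026]), array([0.39 , 0.072, 0.026]), array([0.412, 0.125, 0.026]), array([0.466, 0.108, 0.026])]
```

Run:
```python
from fit import *
def solvez(uv,x,c=sc,y=None):
    # unknown y,z at given hood x (y None) 
    g=lambda q:proj(c,W(H,(x,q[0],q[1])))[0]-np.array(uv)
    return least_squares(g,[0,.2],x_scale=.1).x
for n,uv in [("green far",A(405,373)),("green near",A(412,408)),("red far",B(500,252)),("red near",B(510,293)),("lip L",B(457,376)),("lip R",A(407,515))]:
    print(n,np.round(solvez(uv,-.098),4))
for z in(.1,.15,.2,.25,.3):
    print(z,proj(sc,[W(H,(-.098,y,z)) for y in(-.115,.115,-.135)]).round(1).tolist())
im=sc["pixels"][:,:,::-1].copy()
crop(sc,315,260,385,380,6,"d.png")
for y,z in((-.115,.105),(.115,.105)): pass
```

```text
green far [-0.1508  0.1979]
green near [-0.131   0.1935]
red far [0.1269 0.3004]
red near [0.1461 0.2999]
lip L [0.1105 0.0951]
lip R [-0.1237  0.0884]
0.1 [[342.7, 269.6], [364.9, 365.3], [341.0, 262.1]]
0.15 [[343.6, 258.5], [366.8, 356.8], [341.8, 250.8]]
0.2 [[344.6, 246.7], [368.8, 347.6], [342.8, 238.8]]
0.25 [[345.7, 234.0], [371.0, 337.7], [343.7, 225.9]]
0.3 [[346.9, 220.3], [373.4, 326.9], [344.8, 212.1]]
```

View pics/d.png

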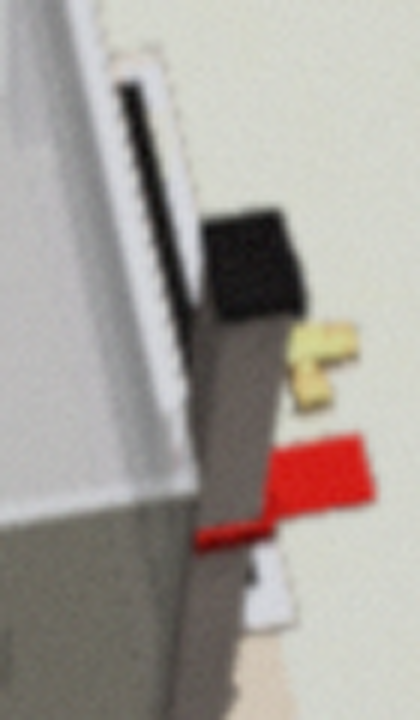

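Run:
```python
from fit import *
def tri(us,ut):
    r1,r2=ray(sc,us),ray(tp,ut)
    M=np.c_[r1,-r2];s=np.linalg.lstsq(M,tp["xyz"]-sc["xyz"],rcond=None)[0]
    a=sc["xyz"]+s[0]*r1;b=tp["xyz"]+s[1]*r2;return (a+b)/2,np.linalg.norm(a-b)
print(tri((497,125),(298,478)), tri((475,190),(245,352)),tri((293,140),(357,314)))
for uv in((412,240),(470,250),(297,198),(484,248)):print(uv,atz(sc,uv,0).round(3))
print("vial2",atz(sc,A(446,450),0),"tee",atz(sc,B(470,200),.01))
print("lip ctr",W(H,(-.098,0,.1)),"ends",W(H,(-.098,-.115,.1)),W(H,(-.098,.115,.1)))
```

```text
(array([ 0.06160639, -0.34953952,  0.22495811]), np.float64(0.003885892521691724)) (array([ 0.22248697, -0.17828423,  0.24970022]), np.float64(0.0007239807687360614)) (array([ 0.47872407, -0.39207789,  0.21182474]), np.float64(0.1910332815299822))
(412, 240) [ 0.306 -0.237 -0.   ]
(470, 250) [ 0.178 -0.161  0.   ]
(297, 198) [ 0.542 -0.461  0.   ]
(484, 248) [ 0.141 -0.154  0.   ]
vial2 [ 0.46589047 -0.25387915  0.        ] tee [ 0.49954407 -0.06500773  0.01      ]
lip ctr [ 0.54606455 -0.05108666  0.1       ] ends [ 0.52772493 -0.16461488  0.1       ] [0.56440417 0.06244157 0.1       ]
```

Request:
move_arm([
  {"offset":[0,0,-1],"rot":[0,0,0],"gripper":1},
  {"offset":[0,0,-1],"rot":[0,0,0],"gripper":1},
  {"offset":[0,0,-1],"rot":[0,0,0],"gripper":1},
  {"offset":[0,0,-1],"rot":[0,0,0],"gripper":1},
  {"offset":[0,0,-1],"rot":[0,0,0],"gripper":1},
  {"offset":[0,0,-0.5],"rot":[0,0,0],"gripper":1},
])

```text
time: 1.0
tool_pos: [0.2298, -0.5237, 0.3691]
tool_rot: [-3.13, -0.002, 0.413]
contact_force: [0.4, -0.4, 0.6]
gripper_width: 0.147
```

```bash
cat > go.py <<'E'
import sys
from h import *
# target: x y z roll pitch yaw ; print total offsets in the tool frame units, and rotvec units
def go(p,Rt):
    s=env.get_state();R0=R.from_euler("xyz",s["tool_rot"])
    d=R0.inv().apply(np.array(p)-s["tool_pos"])/.025
    w=np.degrees((R0.inv()*Rt).as_rotvec())/5
    print("t",s["time"],"pos",s["tool_pos"].round(4),"rot",s["tool_rot"].round(3),"F",s["contact_force"].round(1),"gw",round(s["gripper_width"],2),"q",s["joint_positions"].round(2))
    print("offset units",d.round(2),"rot units",w.round(2))
if __name__=="__main__":
    a=list(map(float,sys.argv[1:]))
    go(a[:3],R.from_euler("xyz",a[3:]))
E
python3 go.py .426 .084 .36 3.1416 0 -.16
```

```text
t 1.0 pos [ 0.2298 -0.5237  0.3691] rot [-3.13e+00 -2.00e-03  4.13e-01] F [ 0.4 -0.4  0.6] gw 0.15 q [-1.3   0.33  0.4   1.66  0.    1.43]
offset units [ 16.94 -19.11   0.61] rot units [-0.13  0.02  6.56]
```

Request:
move_arm([
  {"offset":[0.85,-0.95,0],"rot":[0,0,0],"gripper":1},
  {"offset":[0.85,-0.95,0],"rot":[0,0,0],"gripper":1},
  {"offset":[0.85,-0.95,0],"rot":[0,0,0],"gripper":1},
  {"offset":[0.85,-0.95,0],"rot":[0,0,0],"gripper":1},
  {"offset":[0.85,-0.95,0],"rot":[0,0,0],"gripper":1},
  {"offset":[0.85,-0.95,0],"rot":[0,0,0],"gripper":1},
  {"offset":[0.85,-0.95,0],"rot":[0,0,0],"gripper":1},
  {"offset":[0.85,-0.95,0],"rot":[0,0,0],"gripper":1},
])

```text
time: 1.67
tool_pos: [0.311, -0.2811, 0.3722]
tool_rot: [-3.14, -0.001, 0.402]
contact_force: [0.2, -0.1, -0.2]
gripper_width: 0.001
```

Request:
move_arm([
  {"offset":[0.85,-0.95,0],"rot":[0,0,0],"gripper":1},
  {"offset":[0.85,-0.95,0],"rot":[0,0,0],"gripper":1},
  {"offset":[0.85,-0.95,0],"rot":[0,0,0],"gripper":1},
  {"offset":[0.85,-0.95,0],"rot":[0,0,0],"gripper":1},
  {"offset":[0.85,-0.95,0],"rot":[0,0,0],"gripper":1},
  {"offset":[0.85,-0.95,0],"rot":[0,0,0],"gripper":1},
  {"offset":[0.85,-0.95,0],"rot":[0,0,0],"gripper":1},
  {"offset":[0.85,-0.95,0],"rot":[0,0,0],"gripper":1},
])

```text
time: 2.33
tool_pos: [0.3943, -0.0272, 0.3748]
tool_rot: [3.137, -0.006, 0.399]
contact_force: [1.0, -0.3, 0.3]
gripper_width: -0.002
```

```bash
python3 go.py .426 .084 .1 3.1416 0 -.16
```

```text
t 2.3333 pos [ 0.3943 -0.0272  0.3748] rot [ 3.137 -0.006  0.399] F [ 1.  -0.3  0.3] gw -0.0 q [-0.27 -0.05 -0.03  1.58 -0.    2.47]
offset units [ 2.83 -3.66 10.99] rot units [ 0.03 -0.08  6.4 ]
```

Request:
move_arm([
  {"offset":[0.7,-0.95,1],"rot":[0,0,0],"gripper":1},
  {"offset":[0.75,-0.95,1],"rot":[0,0,0],"gripper":1},
  {"offset":[0.75,-0.95,1],"rot":[0,0,0],"gripper":1},
  {"offset":[0.75,-0.95,1],"rot":[0,0,0],"gripper":1},
  {"offset":[0,0,1],"rot":[0,0,0],"gripper":1},
  {"offset":[0,0,1],"rot":[0,0,0],"gripper":1},
  {"offset":[0,0,1],"rot":[0,0,0],"gripper":1},
  {"offset":[0,0,1],"rot":[0,0,0],"gripper":1},
])

```text
time: 3.0
tool_pos: [0.4345, 0.1026, 0.1747]
tool_rot: [3.129, -0.025, 0.412]
contact_force: [-0.0, 0.3, 0.3]
gripper_width: -0.005
```

```bash
python3 go.py .427 .087 .06 3.1416 0 .4
python3 - <<'E'
from h import *
c=capture("scene");crop(c,330,290,480,410,5,"e.png")
t=capture("top");cv2.imwrite("pics/t2.png",t["pixels"][:,:,::-1])
E
```

```text
t 3.0 pos [0.4345 0.1026 0.1747] rot [ 3.129 -0.025  0.412] F [-0.   0.3  0.3] gw -0.01 q [ 0.05  0.07 -0.4   1.07 -0.    2.78]
offset units [-0.64  0.39  4.58] rot units [ 0.14 -0.29  0.14]
```

View pics/e.png

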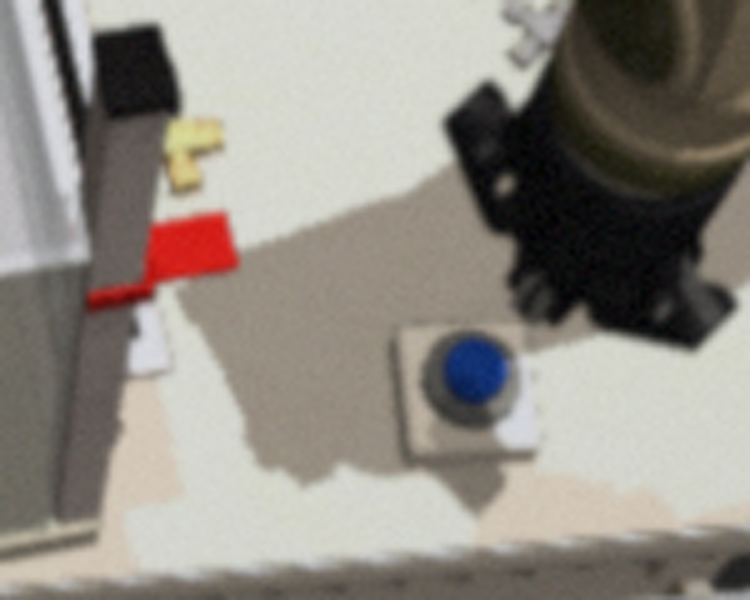

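View pics/t2.png

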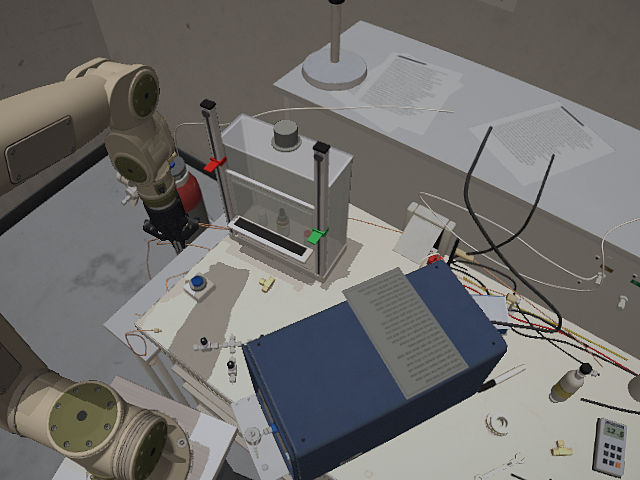

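The top view now shows it all: button (198,281), lip with black pad (270,240), green clip (316,236), brass tee (267,284).

Run:
```python
from h import *
t=capture("top");crop(t,170,220,250,310,6,"f.png");crop(t,215,200,345,290,6,"g.png")
```

```text
(no output)
```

View pics/f.png

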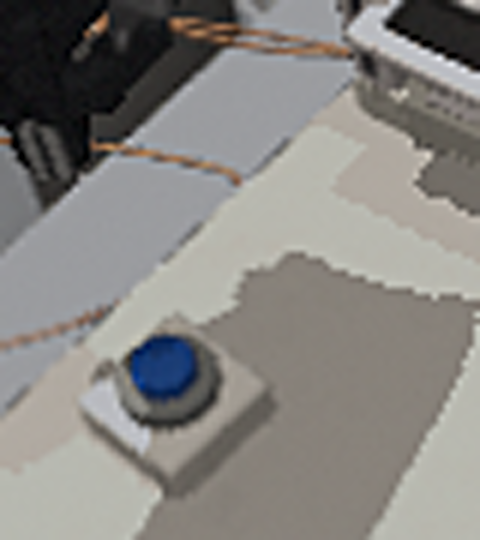

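View pics/g.png

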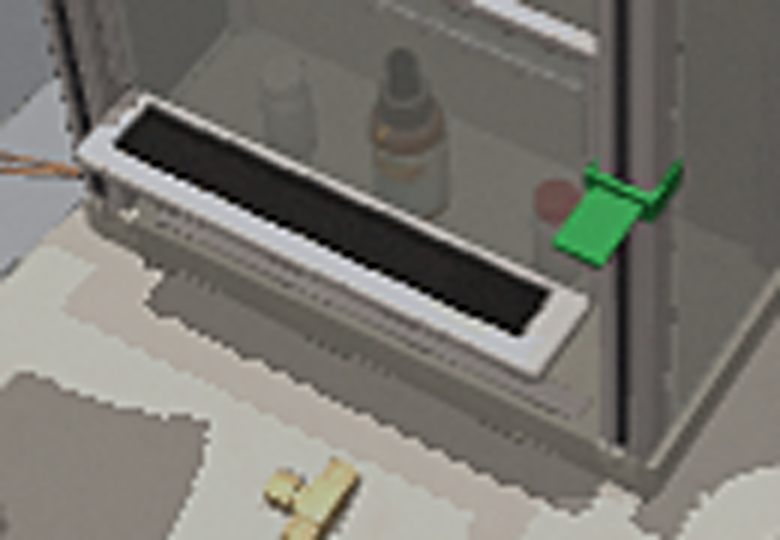

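Run:
```python
from fit import *
def tri(us,ut):
    r1,r2=ray(sc,us),ray(tp,ut)
    s=np.linalg.lstsq(np.c_[r1,-r2],tp["xyz"]-sc["xyz"],rcond=None)[0]
    a=sc["xyz"]+s[0]*r1;b=tp["xyz"]+s[1]*r2;return ((a+b)/2).round(4),np.linalg.norm(a-b).round(4)
def hood(P): c,s=np.cos(H[2]),np.sin(H[2]);d=P-np.r_[H[:2],0];return np.round([c*d[0]+s*d[1],-s*d[0]+c*d[1],d[2]],4)
G=lambda u,v:(215+u/6,200+v/6)
print("button",tri((425,363.3),(197.5,281.2)))
for n,a,b in[("tongue L-far",A(412,408),G(553,240)),("tongue R",A(405,373),G(600,267)),("lipL",B(457,376),G(78,155)),("lipR",A(407,515),G(540,363))]:
    p,e=tri(a,b);print(n,p,e,hood(p))
for n,uv in[("green tongue mid",G(577,254)),("lip R",G(540,363)),("lipL",G(78,155))]:
    y={"g":-.135}.get(n[0], -.115 if "R" in n else .115)
    r=least_squares(lambda q:proj(tp,W(H,(-.098+q[1],y,q[0])))[0]-np.array(uv),[.2,0]).x;print(n,r)
```

```text
button (array([0.4277, 0.0836, 0.041 ]), np.float64(0.0029))
tongue L-far [ 0.5299 -0.1746  0.2069] 0.0043 [-0.0943 -0.1245  0.2069]
tongue R [ 0.5252 -0.1959  0.2068] 0.0028 [-0.0955 -0.1463  0.2068]
lipL [0.5683 0.0602 0.1092] 0.0055 [-0.0938  0.1134  0.1092]
lipR [ 0.5348 -0.1635  0.1141] 0.008 [-0.0912 -0.1128  0.1141]
green tongue mid [0.20265729 0.00732019]
lip R [0.11422737 0.01024612]
lipL [0.10414991 0.00947303]
```

Request:
move_arm([
  {"offset":[-0.35,0.25,0.9],"rot":[0.1,-0.3,0],"gripper":1},
  {"offset":[-0.3,0.2,1],"rot":[0,0,0],"gripper":1},
  {"offset":[0,0,1],"rot":[0,0,0],"gripper":1},
  {"offset":[0,0,1],"rot":[0,0,0],"gripper":1},
  {"offset":[0,0,0.4],"rot":[0,0,0],"gripper":1},
  {"offset":[0,0,0],"rot":[0,0,0],"gripper":1},
])

```text
time: 3.75
tool_pos: [0.4406, 0.083, 0.081]
tool_rot: [3.126, -0.027, 0.408]
contact_force: [-1.5, 0.1, 0.5]
gripper_width: 0.006
```

```bash
python3 go.py .4277 .0836 .035 3.1416 0 .4
```

```text
t 3.75 pos [0.4406 0.083  0.081 ] rot [ 3.126 -0.027  0.408] F [-1.5  0.1  0.5] gw 0.01 q [ 0.01  0.16 -0.55  0.83 -0.    2.74]
offset units [-0.51 -0.26  1.82] rot units [ 0.18 -0.31  0.09]
```

Request:
move_arm([
  {"offset":[-0.5,-0.25,0],"rot":[0.2,-0.3,0],"gripper":1},
  {"offset":[0,0,0],"rot":[0,0,0],"gripper":1},
])

```text
time: 3.92
tool_pos: [0.4291, 0.0834, 0.0838]
tool_rot: [-3.141, -0.004, 0.407]
contact_force: [-0.6, 0.2, 0.1]
gripper_width: -0.003
```

```bash
python3 go.py .4277 .0836 .035 3.1416 0 .4
```

```text
t 3.9167 pos [0.4291 0.0834 0.0838] rot [-3.141 -0.004  0.407] F [-0.6  0.2  0.1] gw -0.0 q [ 0.01  0.15 -0.55  0.87  0.    2.74]
offset units [-0.05 -0.03  1.95] rot units [-0.01 -0.05  0.08]
```

Good. Press down carefully.

Request:
move_arm([
  {"offset":[-0.1,0,0.8],"rot":[0,0,0],"gripper":1},
  {"offset":[-0.1,0,0.5],"rot":[0,-0.1,0],"gripper":1},
  {"offset":[0,0,0.3],"rot":[0,-0.1,0],"gripper":1},
  {"offset":[0,0,0],"rot":[0,0,0],"gripper":1},
])

```text
time: 4.25
tool_pos: [0.4335, 0.0809, 0.0497]
tool_rot: [3.135, -0.001, 0.406]
contact_force: [-0.0, 0.4, 0.6]
gripper_width: -0.0
```

```bash
python3 go.py .4277 .0836 .035 3.1416 0 .4
```

```text
t 4.25 pos [0.4335 0.0809 0.0497] rot [ 3.135e+00 -1.000e-03  4.060e-01] F [-0.   0.4  0.6] gw -0.0 q [ 0.01  0.2  -0.59  0.78 -0.01  2.74]
offset units [-0.17 -0.19  0.59] rot units [ 0.08 -0.01  0.07]
```

Request:
move_arm([
  {"offset":[-0.25,-0.15,0.3],"rot":[0.1,0,0],"gripper":1},
  {"offset":[0,0,0.25],"rot":[0,0,0],"gripper":1},
  {"offset":[0,0,0.2],"rot":[0,0,0],"gripper":1},
])

```text
time: 4.5
tool_pos: [0.4291, 0.082, 0.0406]
tool_rot: [3.14, -0.007, 0.407]
contact_force: [-24.9, -1.3, 84.5]
gripper_width: -0.0
```

```bash
python3 go.py .4277 .0836 .035 3.1416 0 .4
```

```text
t 4.5 pos [0.4291 0.082  0.0406] rot [ 3.14  -0.007  0.407] F [-24.9  -1.3  84.5] gw -0.0 q [ 0.    0.2  -0.61  0.75  0.    2.74]
offset units [-0.03 -0.08  0.22] rot units [ 0.01 -0.08  0.08]
```

Request:
move_arm([
  {"offset":[0,0,-0.1],"rot":[0,0,0],"gripper":1},
])

```text
time: 4.58
tool_pos: [0.4289, 0.0821, 0.0457]
tool_rot: [3.14, -0.008, 0.407]
contact_force: [-1.9, -0.2, 2.6]
gripper_width: 0.002
```

Request:
move_arm([
  {"offset":[0,0,-0.05],"rot":[0,0,0],"gripper":1},
])

```text
time: 4.67
tool_pos: [0.4293, 0.0822, 0.0488]
tool_rot: [3.139, -0.01, 0.407]
contact_force: [0.4, -0.2, -0.3]
gripper_width: 0.001
```

Request:
move_arm([
  {"offset":[0,0,-0.05],"rot":[0,0,0],"gripper":1},
])

```text
time: 4.75
tool_pos: [0.4294, 0.0823, 0.0509]
tool_rot: [3.139, -0.012, 0.408]
contact_force: [1.2, -0.3, 0.3]
gripper_width: 0.0
```

```bash
python3 go.py .4277 .0836 .035 3.1416 0 .4
python3 - <<'E'
from h import *
c=capture("scene");crop(c,360,310,480,400,6,"e2.png")
t=capture("top");crop(t,150,220,250,310,6,"f2.png")
E
```

```text
t 4.75 pos [0.4294 0.0823 0.0509] rot [ 3.139 -0.012  0.408] F [ 1.2 -0.3  0.3] gw 0.0 q [ 0.    0.19 -0.6   0.77  0.    2.74]
offset units [-0.05 -0.08  0.64] rot units [ 0.03 -0.14  0.09]
```

View pics/e2.png

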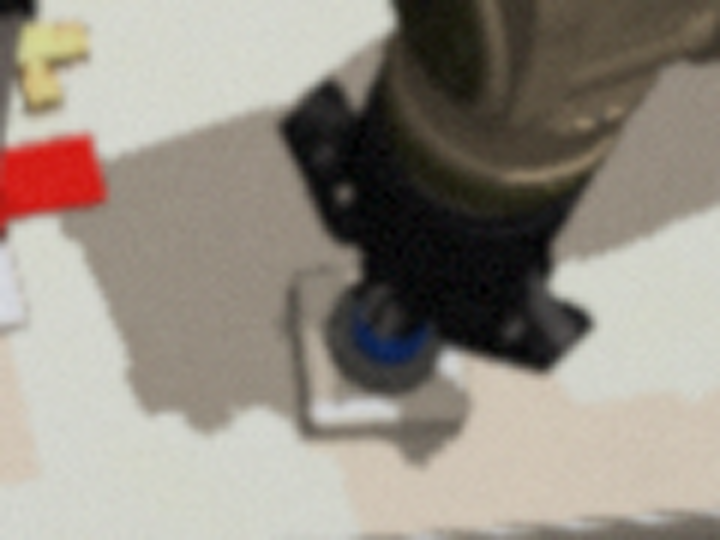

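View pics/f2.png

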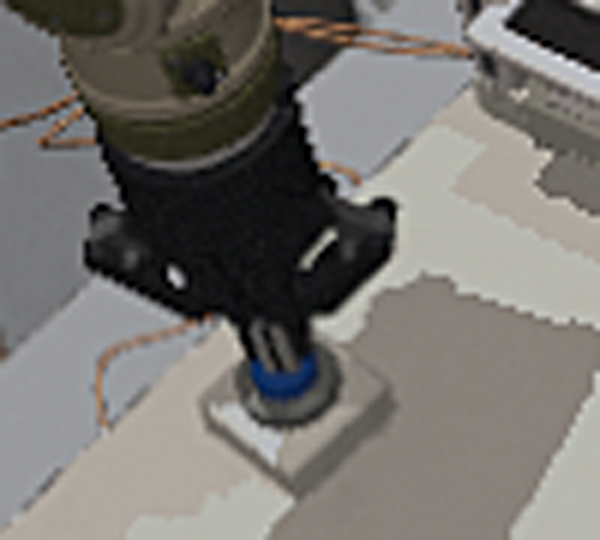

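Request:
move_arm([
  {"offset":[-0.05,-0.05,0.1],"rot":[0,0,0],"gripper":1},
])

```text
time: 4.93
tool_pos: [0.4283, 0.0829, 0.0478]
tool_rot: [3.139, -0.012, 0.407]
contact_force: [1.4, -0.5, 1.3]
gripper_width: 0.004
```

Request:
move_arm([
  {"offset":[0,0,0.1],"rot":[0,0,0],"gripper":1},
])

```text
time: 5.02
tool_pos: [0.428, 0.083, 0.0449]
tool_rot: [3.139, -0.012, 0.407]
contact_force: [-1.0, 0.3, 2.1]
gripper_width: -0.0
```

Request:
move_arm([
  {"offset":[0,0,0.1],"rot":[0,0,0],"gripper":1},
])

```text
time: 5.1
tool_pos: [0.428, 0.083, 0.0419]
tool_rot: [3.139, -0.012, 0.407]
contact_force: [-0.1, 0.1, 9.5]
gripper_width: -0.001
```

Request:
move_arm([
  {"offset":[0,0,0.08],"rot":[0,0,0],"gripper":1},
])

```text
time: 5.18
tool_pos: [0.4282, 0.0829, 0.0412]
tool_rot: [3.139, -0.012, 0.407]
contact_force: [-13.2, -1.3, 52.9]
gripper_width: -0.004
```

Request:
move_arm([
  {"offset":[0,0,0.06],"rot":[0,0,0],"gripper":1},
])

```text
time: 5.27
tool_pos: [0.4281, 0.083, 0.0415]
tool_rot: [3.138, -0.012, 0.408]
contact_force: [-10.7, -1.6, 32.8]
gripper_width: 0.002
```

Request:
move_arm([
  {"offset":[0,0,-0.6],"rot":[0,0,0],"gripper":1},
  {"offset":[0,0,-1],"rot":[0,0,-1],"gripper":1},
  {"offset":[0,0,-1],"rot":[0,0,-1],"gripper":1},
  {"offset":[0,0,-1],"rot":[0,0,-1],"gripper":1},
  {"offset":[0,0,-1],"rot":[0,0,-1],"gripper":1},
  {"offset":[0,0,-1],"rot":[0,0,-1],"gripper":1},
  {"offset":[0,0,-1],"rot":[0,0,-1],"gripper":1},
  {"offset":[0,0,-1],"rot":[0,0,-1],"gripper":1},
])

```text
time: 5.93
tool_pos: [0.4194, 0.0826, 0.2289]
tool_rot: [-3.132, 0.003, 1.046]
contact_force: [-0.3, 0.2, -0.2]
gripper_width: -0.0
```

Request:
move_arm([
  {"offset":[0,0,0],"rot":[0,0,-1],"gripper":1},
  {"offset":[0,0,0],"rot":[0,0,-1],"gripper":1},
  {"offset":[0,0,0],"rot":[0,0,-1],"gripper":1},
  {"offset":[0,0,0],"rot":[0,0,-1],"gripper":1},
  {"offset":[0,0,0],"rot":[0,0,-1],"gripper":1},
  {"offset":[0,0,0],"rot":[0,0,-1],"gripper":1},
  {"offset":[0,0,0],"rot":[0,0,-1],"gripper":1},
  {"offset":[0,0,0],"rot":[0,0,-1],"gripper":1},
])

```text
time: 6.6
tool_pos: [0.4214, 0.0827, 0.2282]
tool_rot: [-3.132, -0.005, 1.78]
contact_force: [-0.1, -0.1, -0.3]
gripper_width: 0.002
```

Request:
move_arm([
  {"offset":[0,0,0],"rot":[0,0,-1],"gripper":1},
  {"offset":[0,0,0],"rot":[0,0,-1],"gripper":1},
  {"offset":[0,0,0],"rot":[0,0,-1],"gripper":1},
  {"offset":[0,0,0],"rot":[0,0,-1],"gripper":1},
  {"offset":[0,0,0],"rot":[0,0,-1],"gripper":1},
  {"offset":[0,0,0],"rot":[0,0,-1],"gripper":1},
  {"offset":[0,0,0],"rot":[0,0,-1],"gripper":1},
  {"offset":[0,0,0],"rot":[0,0,-1],"gripper":1},
])

```text
time: 7.27
tool_pos: [0.4184, 0.0828, 0.2188]
tool_rot: [-3.128, -0.024, 2.514]
contact_force: [-0.2, 0.2, -0.8]
gripper_width: 0.003
```

```bash
python3 go.py .40 -.03 .22 3.1416 0 2.98
python3 - <<'E'
from h import *
c=capture("scene");crop(c,360,310,480,400,6,"e3.png")
E
```

```text
t 7.2667 pos [0.4184 0.0828 0.2188] rot [-3.128 -0.024  2.514] F [-0.2  0.2 -0.8] gw 0.0 q [ 0.    0.05 -0.3   1.24  0.    0.63]
offset units [-2.05 -4.09 -0.04] rot units [-0.09 -0.3  -5.34]
```

View pics/e3.png

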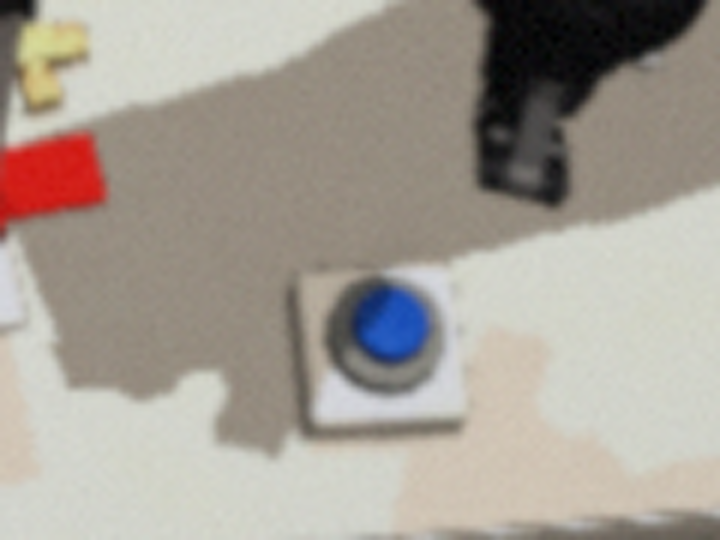

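Request:
move_arm([
  {"offset":[-0.5,-0.7,0],"rot":[0,-0.1,-1],"gripper":1},
  {"offset":[-0.45,-0.75,0],"rot":[0,-0.1,-1],"gripper":1},
  {"offset":[-0.4,-0.8,0],"rot":[0,-0.1,-1],"gripper":1},
  {"offset":[-0.3,-0.8,0],"rot":[0,0,-1],"gripper":1},
  {"offset":[-0.2,-0.8,0],"rot":[0,0,-1],"gripper":1},
  {"offset":[0,0,0],"rot":[0,0,-0.3],"gripper":1},
])

```text
time: 7.82
tool_pos: [0.417, -0.0276, 0.2137]
tool_rot: [-3.131, -0.011, 2.997]
contact_force: [1.3, 1.0, -0.3]
gripper_width: 0.003
```

Request:
move_arm([
  {"offset":[0,0,0],"rot":[0,-1,0],"gripper":1},
  {"offset":[0,0,0],"rot":[0,-1,0],"gripper":1},
  {"offset":[0,0,0],"rot":[0,-1,0],"gripper":1},
  {"offset":[0,0,0],"rot":[0,-1,0],"gripper":1},
  {"offset":[0,0,0],"rot":[0,-1,0],"gripper":1},
  {"offset":[0,0,0],"rot":[0,-1,0],"gripper":1},
])

```text
time: 8.32
tool_pos: [0.4205, -0.031, 0.208]
tool_rot: [-3.135, 0.522, 2.984]
contact_force: [0.5, -0.2, 1.0]
gripper_width: 0.001
```

```bash
cat > go2.py <<'E'
import sys
from go import *
from fit import H
def main(hx,hy,z,beta):
    ps=H[2]; c,s=np.cos(ps),np.sin(ps)
    p=[H[0]+c*hx-s*hy,H[1]+s*hx+c*hy,z]
    Rt=R.from_euler("xyz",[np.pi,0,np.pi+ps])*R.from_rotvec([0,-np.radians(90-beta),0])
    print("target",np.round(p,3),"zaxis",Rt.as_matrix()[:,2].round(3)); go(p,Rt)
    st=env.get_state();R0=R.from_euler("xyz",st["tool_rot"]);zz=R0.as_matrix()[:,2]
    d=st["tool_pos"]-np.r_[H[:2],0]
    print("hood pos",np.round([c*d[0]+s*d[1],-s*d[0]+c*d[1],d[2]],4),"beta",np.degrees(-np.arcsin(zz[2])).round(1),"zaxis",zz.round(3))
if __name__=="__main__":main(*map(float,sys.argv[1:]))
E
sed -i 's/^sc=capture.*/import pickle,os\nif not os.path.exists("cams.pkl"): pickle.dump((capture("scene"),capture("top")),open("cams.pkl","wb"))\nsc,tp=pickle.load(open("cams.pkl","rb"))/' fit.py
python3 go2.py -.15 0 .12 15
```

```text
target [ 0.495 -0.043  0.12 ] zaxis [ 0.954 -0.154 -0.259]
t 8.4167 pos [ 0.4152 -0.0294  0.2035] rot [-3.136  0.512  2.984] F [-0.8  0.1 -0.6] gw -0.0 q [-0.32 -0.41 -0.84  0.63  0.07 -0.14]
offset units [-1.18 -0.01  4.49] rot units [-0.04 -9.13  0.04]
hood pos [-0.2307  0.0006  0.2035] beta 60.7 zaxis [ 0.483 -0.082 -0.872]
```

Request:
move_arm([
  {"offset":[-0.7,0,0.4],"rot":[0,-0.5,0],"gripper":1},
  {"offset":[-0.7,0,0.45],"rot":[0,-1,0],"gripper":1},
  {"offset":[-0.6,0,0.5],"rot":[0,-1,0],"gripper":1},
  {"offset":[0,0,0],"rot":[0,-1,0],"gripper":1},
  {"offset":[0,0,0],"rot":[0,-1,0],"gripper":1},
])

```text
time: 8.83
tool_pos: [0.4988, -0.0433, 0.2375]
tool_rot: [3.142, 0.871, 2.974]
contact_force: [0.2, -0.0, 0.2]
gripper_width: -0.0
```

```bash
python3 go2.py -.15 0 .12 15
```

```text
target [ 0.495 -0.043  0.12 ] zaxis [ 0.954 -0.154 -0.259]
t 8.8333 pos [ 0.4988 -0.0433  0.2375] rot [3.142 0.871 2.974] F [ 0.2 -0.   0.2] gw -0.0 q [-0.32 -0.43 -1.02  0.11  0.11 -0.1 ]
offset units [ 3.7  -0.01  2.9 ] rot units [-0.07 -5.02 -0.04]
hood pos [-1.459e-01  2.000e-04  2.375e-01] beta 40.1 zaxis [ 0.754 -0.127 -0.644]
```

```bash
cat > kin.py <<'E'
from h import *
D=[([-1.2976,.3140,.0450,1.3036],[.23054,-.5262,.2304]),([-1.3,.33,.40,1.66],[.2298,-.5237,.3691]),([-.27,-.05,-.03,1.58],[.3943,-.0272,.3748]),
([.05,.07,-.4,1.07],[.4345,.1026,.1747]),([.01,.16,-.55,.83],[.4406,.083,.081]),([0,.2,-.61,.75],[.4291,.082,.0406]),([0,.05,-.3,1.24],[.4184,.0828,.2188]),
([-.32,-.41,-.84,.63],[.4152,-.0294,.2035]),([-.32,-.43,-1.02,.11],[.4988,-.0433,.2375])]
def fk(p,q):
    z0,L1,a,L2,b,L3,r0=p
    t=q[1]-q[2]+q[3]
    r=r0+L1*np.sin(q[1]+a)+L2*np.cos(q[1]-q[2]+b)+L3*np.cos(t)
    z=z0+L1*np.cos(q[1]+a)-L2*np.sin(q[1]-q[2]+b)-L3*np.sin(t)
    return r,z
def res(p):
    o=[]
    for q,P in D:
        lat=.08; r,z=fk(p,q); o+= [r-np.sqrt(P[0]**2+P[1]**2-lat**2), z-P[2]]
    return o
f=None
for z0 in (.1,.3):
  for b in(-1,0,1):
    g=least_squares(res,[z0,.3,0,.3,b,.2,0],loss="soft_l1",f_scale=.005)
    if f is None or g.cost<f.cost:f=g
P=f.x
if __name__=="__main__":
    print(P.round(3),f.cost,np.abs(f.fun).max())
    lo=[-.86,-1.03,-2.2];hi=[1.69,1.26,2.34]
    for hx in (-.15,-.10,-.073):
      for z in(.04,.06,.08,.14,.18):
       for be in (0,15,30,45,60):
        x=.643+hx*.987; r=np.sqrt(x**2+.05**2-.08**2); 
        best=None
        for s in([0,-.5,.3],[-.4,-1,.1],[.3,0,1]):
            g=least_squares(lambda q:[fk(P,[0,*q])[0]-r,fk(P,[0,*q])[1]-z,q[0]-q[1]+q[2]-np.radians(be)],s)
            if g.cost<1e-6:
                q=g.x;ok=all(lo[i]<q[i]<hi[i] for i in range(3));
                if best is None or ok:best=(ok,q.round(2))
        print(hx,z,be,best)
E
python3 kin.py
```

```text
[ 0.241  0.519 -0.007  0.416 -0.128  0.447  0.001] 1.4117441879899745e-05 0.002879665055650016
-0.15 0.04 0 (False, array([ 2.07, -1.31, -3.38]))
-0.15 0.04 15 (False, array([ 2.61, -1.71, -4.05]))
-0.15 0.04 30 (False, array([ 1.55, -1.74, -2.76]))
-0.15 0.04 45 (False, array([ 0.13, -1.3 , -0.64]))
-0.15 0.04 60 (True, array([ 0.04, -1.02, -0.01]))
-0.15 0.06 0 (False, array([ 2.09, -1.36, -3.45]))
-0.15 0.06 15 None
-0.15 0.06 30 (False, array([ 0.84, -1.6 , -1.92]))
-0.15 0.06 45 (False, array([ 0.03, -1.27, -0.52]))
-0.15 0.06 60 (True, array([-0.01, -0.99,  0.07]))
-0.15 0.08 0 (False, array([ 3.66, -1.97, -5.63]))
-0.15 0.08 15 None
-0.15 0.08 30 (False, array([ 0.56, -1.56, -1.59]))
-0.15 0.08 45 (False, array([-0.05, -1.24, -0.41]))
-0.15 0.08 60 (True, array([-0.05, -0.96,  0.14]))
-0.15 0.14 0 (False, array([ 3.05, -1.77, -4.83]))
-0.15 0.14 15 None
-0.15 0.14 30 (False, array([-0.04, -1.43, -0.87]))
-0.15 0.14 45 (False, array([-0.24, -1.13, -0.11]))
-0.15 0.14 60 (True, array([-0.15, -0.86,  0.34]))
-0.15 0.18 0 None
-0.15 0.18 15 None
-0.15 0.18 30 (False, array([-0.27,
[... 1996 characters left out ...]
4, -1.48, -2.46]))
-0.073 0.08 30 (False, array([ 0.41, -1.35, -1.23]))
-0.073 0.08 45 (False, array([ 0.1 , -1.09, -0.4 ]))
-0.073 0.08 60 (True, array([ 0.1 , -0.81,  0.14]))
-0.073 0.14 0 (False, array([ 1.55, -1.44, -2.98]))
-0.073 0.14 15 (False, array([ 2.09, -1.88, -3.71]))
-0.073 0.14 30 (False, array([ 0.1 , -1.28, -0.85]))
-0.073 0.14 45 (True, array([-0.06, -1.  , -0.16]))
-0.073 0.14 60 (True, array([ 0.  , -0.72,  0.32]))
-0.073 0.18 0 (False, array([ 1.44, -1.51, -2.95]))
-0.073 0.18 15 (False, array([ 0.52, -1.47, -1.72]))
-0.073 0.18 30 (False, array([-0.06, -1.22, -0.63]))
-0.073 0.18 45 (True, array([-0.14, -0.94, -0.01]))
-0.073 0.18 60 (True, array([-0.04, -0.65,  0.44]))
```

Request:
move_arm([
  {"offset":[0,0,-0.6],"rot":[0.77,0,0.64],"gripper":1},
  {"offset":[0,0,-0.6],"rot":[0.77,0,0.64],"gripper":1},
  {"offset":[0,0,0],"rot":[0.77,0,0.64],"gripper":1},
  {"offset":[0,0,0],"rot":[0.77,0,0.64],"gripper":1},
  {"offset":[0,0,0],"rot":[0.77,0,0.64],"gripper":1},
  {"offset":[0,0,0],"rot":[0.77,0,0.64],"gripper":1},
])

```text
time: 9.33
tool_pos: [0.4846, -0.0434, 0.2688]
tool_rot: [3.134, 0.879, 2.407]
contact_force: [0.2, -0.5, 0.1]
gripper_width: -0.002
```

```bash
python3 go2.py -.15 0 .12 15; python3 -c "
from h import *
s=env.get_state();print(s['joint_positions'].tolist(),s['tool_pos'].tolist(),s['tool_rot'].tolist())"
```

```text
target [ 0.495 -0.043  0.12 ] zaxis [ 0.954 -0.154 -0.259]
t 9.3333 pos [ 0.4846 -0.0434  0.2688] rot [3.134 0.879 2.407] F [ 0.2 -0.5  0.1] gw -0.0 q [ 0.09 -0.29 -0.83  0.35 -0.6   0.61]
offset units [4.4  0.26 4.02] rot units [-5.81 -4.77 -3.06]
hood pos [-0.1599 -0.0022  0.2688] beta 39.6 zaxis [ 0.577 -0.511 -0.638]
[0.0945823120990529, -0.29252612568179365, -0.8277396220948182, 0.3458564423214783, -0.5978015769831421, 0.6050723910809497] [0.4845724127379777, -0.043390830228916155, 0.26881721040336964] [3.1339655693169886, 0.8793459453433243, 2.4070390339447045]
```

```bash
cat > kin3.py <<'E'
from kin import *
s_=[([0.0945823120990529, -0.29252612568179365, -0.8277396220948182, 0.3458564423214783, -0.5978015769831421, 0.6050723910809497],[0.4845724127379777, -0.043390830228916155, 0.26881721040336964],[3.1339655693169886, 0.8793459453433243, 2.4070390339447045])]
def fk3(p,d4,off,q):
    z0,L1,a,L2,b,L3,r0=p;t=q[1]-q[2]+q[3]
    e=np.array([np.cos(q[0]),np.sin(q[0]),0]);l=np.array([-np.sin(q[0]),np.cos(q[0]),0]);Z=np.array([0,0,1.])
    g=e*np.cos(t)-Z*np.sin(t); w=g*np.cos(q[4])+l*np.sin(q[4])
    W=e*(r0+L1*np.sin(q[1]+a)+L2*np.cos(q[1]-q[2]+b))+Z*(z0+L1*np.cos(q[1]+a)-L2*np.sin(q[1]-q[2]+b))+l*off
    return W+d4*g+(L3-d4)*w, w, W, W+d4*g
q,p,r=s_[0]
g=least_squares(lambda v:fk3(P,v[0],v[1],q)[0]-np.array(p),[.2,.08])
d4,off=g.x
LO=np.array([-2.76,-.86,-1.03,-2.2,-1.47]);HI=np.array([2.76,1.69,1.26,2.34,1.5])
def ik(p,zdir,s,w=1):
    f=lambda q:np.r_[(fk3(P,d4,off,q)[0]-p)*10,(fk3(P,d4,off,q)[1]-zdir)*w*3]
    return least_squares(f,s,bounds=(LO+.04,HI-.04))
def zd(head,be): return np.array([np.cos(head)*np.cos(be),np.sin(head)*np.cos(be),-np.sin(be)])
if __name__=="__main__":
    print(g.x,g.fun, "zdir model",fk3(P,d4,off,q)[1],"meas",R.from_euler("xyz",r).as_matrix()[:,2])
    for head in(-30,-45,-60,-75,-90):
        for be in(0,10,20,30,40):
            o=[]
            for z in(.06,.08,.18):
                b=min((ik([.571,-.055,z],zd(*np.radians([head,be])),s) for s in ([.1,-.3,-.83,.35,-.6],[.3,.3,-.5,.5,-1],[.5,.5,-.2,1,-1.2])),key=lambda g:g.cost)
                o.append((b.cost<1e-6,b.x.round(2).tolist(),fk3(P,d4,off,b.x)[3].round(2).tolist()) if b.cost<1e-6 else round(b.cost,4))
            print(head,be,o)
E
python3 kin3.py
```

```text
[0.13346046 0.08739754] [0.00118973 0.00011286 0.00098578] zdir model [ 0.57677449 -0.51063764 -0.63763657] meas [ 0.57677449 -0.51063764 -0.63763657]
-30 0 [np.float64(0.3582), np.float64(0.3907), np.float64(0.5682)]
-30 10 [np.float64(0.4345), np.float64(0.4968), np.float64(0.4734)]
-30 20 [np.float64(0.4006), np.float64(0.3802), np.float64(0.2157)]
-30 30 [np.float64(0.1914), np.float64(0.1681), np.float64(0.0469)]
-30 40 [np.float64(0.0422), np.float64(0.0293), (np.True_, [-0.06, -0.07, -0.96, -0.13, -0.35], [0.36, 0.07, 0.38])]
-45 0 [np.float64(0.0463), np.float64(0.0587), np.float64(0.1442)]
-45 10 [np.float64(0.1202), np.float64(0.1306), np.float64(0.106)]
-45 20 [np.float64(0.0665), np.float64(0.0621), np.float64(0.0213)]
-45 30 [np.float64(0.0147), np.float64(0.0103), (np.True_, [0.13, 0.09, -0.96, -0.29, -0.76], [0.38, 0.14, 0.34])]
-45 40 [(np.True_, [0.07, 0.28, -0.96, -0.34, -0.62], [0.4, 0.11, 0.26]), (np.True_, [0.07, 0.23, -0.94, -0.27, -0.62], [0.4, 0.11, 0.28]), (np.True_, [0.07, 0.03, -0.82, 0.06, -0.62], [0.4, 0.11, 0.38])]
-60 0 [(np.True_, [0.29, 1.17, -0.9, -2
[... 2138 characters left out ...]
], [0.57, 0.25, 0.13]), (np.True_, [0.28, 0.9, 0.1, 1.77, -1.24], [0.57, 0.25, 0.23])]
-90 20 [(np.True_, [0.26, 0.88, -0.05, 1.25, -1.14], [0.57, 0.24, 0.17]), (np.True_, [0.26, 0.85, -0.04, 1.28, -1.14], [0.57, 0.24, 0.19]), (np.True_, [0.26, 0.73, 0.01, 1.45, -1.14], [0.57, 0.24, 0.29])]
-90 30 [(np.True_, [0.22, 0.74, -0.14, 1.05, -1.01], [0.57, 0.22, 0.22]), (np.True_, [0.22, 0.71, -0.13, 1.08, -1.01], [0.57, 0.22, 0.24]), (np.True_, [0.22, 0.6, -0.05, 1.27, -1.01], [0.57, 0.22, 0.34])]
-90 40 [(np.True_, [0.17, 0.63, -0.21, 0.93, -0.86], [0.57, 0.19, 0.26]), (np.True_, [0.17, 0.6, -0.19, 0.97, -0.86], [0.57, 0.19, 0.28]), (np.True_, [0.17, 0.5, -0.09, 1.18, -0.86], [0.57, 0.19, 0.38])]
```

```bash
cat > plan.py <<'E'
from kin3 import *
from fit import H,W
cur=env.get_state()["joint_positions"][:5]
for head in(-60,-65,-70):
  for be in(5,8,12):
    h=np.radians(head)-H[2];o=[]
    s=cur
    for back,z in((.1,.2),(.1,.066),(0,.066),(0,.08),(0,.18),(0,.195)):
        p=W(H,(-.083-back*np.cos(h),.08-back*np.sin(h),z))
        b=ik(p,zd(*np.radians([head,be])),np.clip(s,LO+.05,HI-.05));s=b.x
        o.append((back,z,p.round(3).tolist(),b.cost<1e-6,b.x.round(2).tolist()))
    print(head,be,*o,sep="\n  ")
E
python3 plan.py
```

```text
-60
  5
  (0.1, 0.2, [0.524, 0.112, 0.2], np.True_, [0.64, 0.76, -0.22, 1.52, -1.43])
  (0.1, 0.066, [0.524, 0.112, 0.066], np.True_, [0.64, 0.97, -0.22, 1.3, -1.43])
  (0, 0.066, [0.574, 0.025, 0.066], np.False_, [0.44, 0.79, -0.81, -0.81, -1.43])
  (0, 0.08, [0.574, 0.025, 0.08], np.False_, [0.44, 0.76, -0.82, -0.77, -1.43])
  (0, 0.18, [0.574, 0.025, 0.18], np.False_, [0.44, 0.52, -0.81, -0.52, -1.43])
  (0, 0.195, [0.574, 0.025, 0.195], np.False_, [0.44, 0.48, -0.8, -0.48, -1.43])
-60
  8
  (0.1, 0.2, [0.524, 0.112, 0.2], np.True_, [0.64, 0.67, -0.27, 1.3, -1.39])
  (0.1, 0.066, [0.524, 0.112, 0.066], np.True_, [0.64, 0.88, -0.3, 1.07, -1.39])
  (0, 0.066, [0.574, 0.025, 0.066], np.True_, [0.44, 0.73, -0.75, -0.44, -1.41])
  (0, 0.08, [0.574, 0.025, 0.08], np.True_, [0.44, 0.7, -0.75, -0.4, -1.41])
  (0, 0.18, [0.574, 0.025, 0.18], np.True_, [0.44, 0.48, -0.72, -0.16, -1.41])
  (0, 0.195, [0.574, 0.025, 0.195], np.True_, [0.44, 0.45, -0.71, -0.12, -1.41])
-60
  12
  (0.1, 0.2, [0.524, 0.112, 0.2], np.True_, [0.63, 0.58, -0.32, 1.13, -1.34])
  (0.1, 0.066, [0.524, 0.112, 0.066], n
[... 2559 characters left out ...]
0.574, 0.025, 0.08], np.True_, [0.44, 0.87, -0.23, 1.05, -1.4])
  (0, 0.18, [0.574, 0.025, 0.18], np.True_, [0.44, 0.72, -0.21, 1.22, -1.4])
  (0, 0.195, [0.574, 0.025, 0.195], np.True_, [0.44, 0.7, -0.2, 1.25, -1.4])
-70
  12
  (0.1, 0.2, [0.539, 0.119, 0.2], np.True_, [0.61, 0.79, -0.01, 1.64, -1.24])
  (0.1, 0.066, [0.539, 0.119, 0.066], np.True_, [0.61, 0.97, -0.04, 1.44, -1.24])
  (0, 0.066, [0.574, 0.025, 0.066], np.True_, [0.43, 0.81, -0.3, 0.84, -1.35])
  (0, 0.08, [0.574, 0.025, 0.08], np.True_, [0.43, 0.79, -0.3, 0.86, -1.35])
  (0, 0.18, [0.574, 0.025, 0.18], np.True_, [0.43, 0.64, -0.26, 1.05, -1.35])
  (0, 0.195, [0.574, 0.025, 0.195], np.True_, [0.43, 0.62, -0.25, 1.08, -1.35])
```

```bash
cat > g3.py <<'E'
import sys
from go import *
from fit import H,W
def main(back,z,be,head=-60):
    hd=np.radians(head);h=hd-H[2]
    p=W(H,(-.083-back*np.cos(h),.08-back*np.sin(h),z))
    Rt=R.from_euler("xyz",[np.pi,0,np.pi+hd])*R.from_rotvec([0,-np.radians(90-be),0])
    print("target",p.round(3));go(p,Rt)
    st=env.get_state();zz=R.from_euler("xyz",st["tool_rot"]).as_matrix()
    c,s=np.cos(H[2]),np.sin(H[2]);d=st["tool_pos"]-np.r_[H[:2],0]
    print("hood",np.round([c*d[0]+s*d[1],-s*d[0]+c*d[1],d[2]],4),"beta",np.degrees(-np.arcsin(zz[2,2])).round(1),"head",np.degrees(np.arctan2(zz[1,2],zz[0,2])).round(1),"yaxis z",zz[2,1].round(3))
main(*map(float,sys.argv[1:]))
E
python3 g3.py .1 .2 15
```

```text
target [0.524 0.112 0.2  ]
t 9.3333 pos [ 0.4846 -0.0434  0.2688] rot [3.134 0.879 2.407] F [ 0.2 -0.5  0.1] gw -0.0 q [ 0.09 -0.29 -0.83  0.35 -0.6   0.61]
offset units [ 4.04  5.67 -0.52] rot units [ 3.29 -4.89  1.64]
hood [-0.1599 -0.0022  0.2688] beta 39.6 head -41.5 yaxis z 0.005
```

Request:
move_arm([
  {"offset":[0.5,0.8,-0.1],"rot":[0.4,-0.5,0.2],"gripper":1},
  {"offset":[0.5,0.8,-0.1],"rot":[0.4,-0.6,0.2],"gripper":1},
  {"offset":[0.5,0.8,-0.1],"rot":[0.4,-0.6,0.2],"gripper":1},
  {"offset":[0.5,0.8,-0.1],"rot":[0.4,-0.6,0.2],"gripper":1},
  {"offset":[0.5,0.8,-0.1],"rot":[0.4,-0.6,0.2],"gripper":1},
])

```text
time: 9.75
tool_pos: [0.5402, 0.066, 0.2338]
tool_rot: [3.133, 1.156, 2.196]
contact_force: [0.8, -0.7, 0.2]
gripper_width: 0.002
```

```bash
python3 g3.py .1 .2 15
```

```text
target [0.524 0.112 0.2  ]
t 9.75 pos [0.5402 0.066  0.2338] rot [3.133 1.156 2.196] F [ 0.8 -0.7  0.2] gw 0.0 q [ 0.48  0.19 -0.61  0.44 -1.13  1.21]
offset units [ 2.    0.55 -1.17] rot units [ 1.19 -1.75  0.38]
hood [-0.1225  0.1147  0.2338] beta 23.7 head -53.7 yaxis z 0.003
```

Request:
move_arm([
  {"offset":[0.5,0.2,-0.6],"rot":[0.6,-0.8,0.2],"gripper":1},
  {"offset":[0.5,0.2,-0.6],"rot":[0.6,-0.8,0.2],"gripper":1},
  {"offset":[0.7,0.1,0],"rot":[0,0,0],"gripper":1},
  {"offset":[0.7,0,0],"rot":[0,0,0],"gripper":1},
  {"offset":[0.7,0,0],"rot":[0,0,0],"gripper":1},
])

```text
time: 10.17
tool_pos: [0.5333, 0.1157, 0.1677]
tool_rot: [-3.116, 1.244, 2.15]
contact_force: [-0.0, 0.1, 0.7]
gripper_width: -0.0
```

```bash
python3 g3.py .1 .066 15;python3 - <<'E'
from h import *
c=capture("scene");crop(c,300,230,500,380,4,"e4.png")
t=capture("top");crop(t,120,150,320,300,4,"f4.png")
E
```

```text
target [0.524 0.112 0.066]
t 10.1667 pos [0.5333 0.1157 0.1677] rot [-3.116  1.244  2.15 ] F [-0.   0.1  0.7] gw -0.0 q [ 0.6   0.48 -0.43  0.79 -1.24  1.7 ]
offset units [ 3.88 -0.37  1.23] rot units [ 0.33 -0.74  0.2 ]
hood [-0.1372  0.1626  0.1677] beta 18.7 head -58.3 yaxis z -0.008
```

View pics/e4.png

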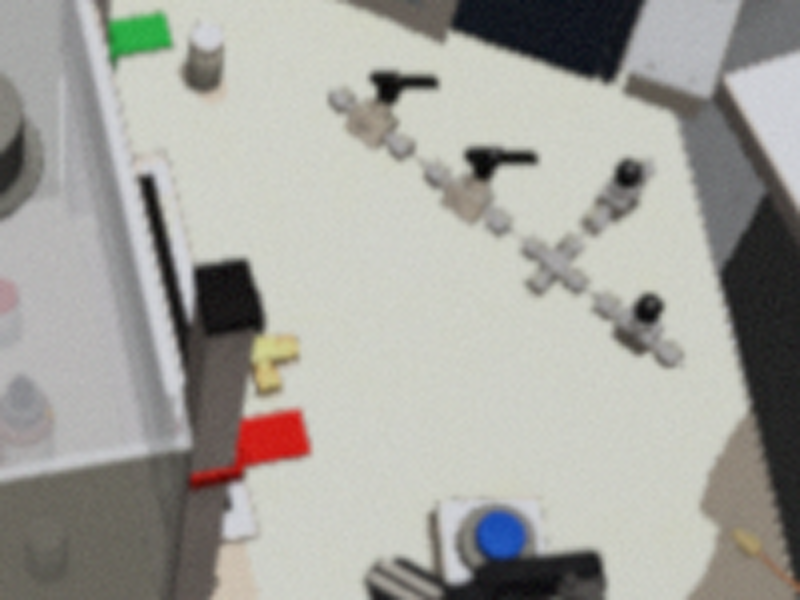

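View pics/f4.png

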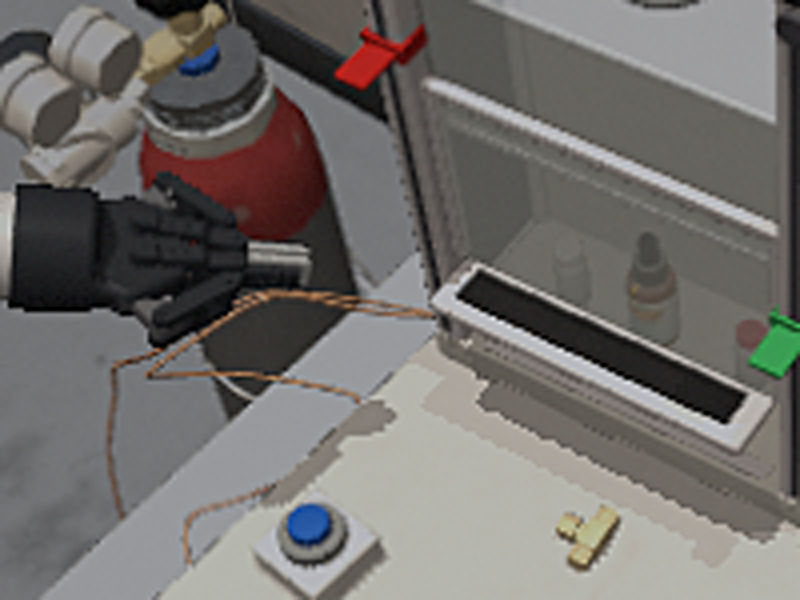

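Request:
move_arm([
  {"offset":[0.8,-0.1,0.25],"rot":[0.2,-0.4,0.1],"gripper":1},
  {"offset":[0.8,-0.1,0.25],"rot":[0.2,-0.4,0.1],"gripper":1},
  {"offset":[0.8,-0.1,0.2],"rot":[0,-0.1,0],"gripper":1},
  {"offset":[0.7,-0.1,0.2],"rot":[0,0,0],"gripper":1},
  {"offset":[0.6,0,0.2],"rot":[0,0,0],"gripper":1},
])

```text
time: 10.68
tool_pos: [0.5331, 0.1138, 0.072]
tool_rot: [3.108, 1.329, 2.056]
contact_force: [-0.1, -0.3, 0.3]
gripper_width: 0.002
```

```bash
python3 g3.py .1 .066 15
```

```text
target [0.524 0.112 0.066]
t 10.6833 pos [0.5331 0.1138 0.072 ] rot [3.108 1.329 2.056] F [-0.1 -0.3  0.3] gw 0.0 q [ 0.61  0.73 -0.39  0.79 -1.31  1.93]
offset units [ 0.26 -0.36 -0.07] rot units [-0.04  0.24 -0.11]
hood [-0.1371  0.1607  0.072 ] beta 13.8 head -60.2 yaxis z 0.008
```

```bash
python3 g3.py 0 .066 15
```

```text
target [0.574 0.025 0.066]
t 10.6833 pos [0.5331 0.1138 0.072 ] rot [3.108 1.329 2.056] F [-0.1 -0.3  0.3] gw 0.0 q [ 0.61  0.73 -0.39  0.79 -1.31  1.93]
offset units [-0.69 -0.34  3.82] rot units [-0.04  0.24 -0.11]
hood [-0.1371  0.1607  0.072 ] beta 13.8 head -60.2 yaxis z 0.008
```

Request:
move_arm([
  {"offset":[0,-0.2,0.6],"rot":[0,0.2,0],"gripper":1},
  {"offset":[-0.1,-0.1,0.6],"rot":[0,0,0],"gripper":1},
  {"offset":[-0.1,0,0.6],"rot":[0,0,0],"gripper":1},
  {"offset":[0,0,0],"rot":[0,0,0],"gripper":1},
])

```text
time: 11.02
tool_pos: [0.5538, 0.0717, 0.0612]
tool_rot: [3.132, 1.313, 2.08]
contact_force: [-0.2, 0.1, -0.3]
gripper_width: 0.003
```

```bash
python3 g3.py 0 .066 15
```

```text
target [0.574 0.025 0.066]
t 11.0167 pos [0.5538 0.0717 0.0612] rot [3.132 1.313 2.08 ] F [-0.2  0.1 -0.3] gw 0.0 q [ 0.51  0.66 -0.55  0.34 -1.31  1.56]
offset units [-0.69 -0.23  1.88] rot units [-0.05  0.05 -0.04]
hood [-0.11    0.1224  0.0612] beta 14.7 head -60.3 yaxis z 0.002
```

Request:
move_arm([
  {"offset":[-0.15,-0.1,0.6],"rot":[0,0,0],"gripper":1},
  {"offset":[-0.15,-0.1,0.6],"rot":[0,0,0],"gripper":1},
  {"offset":[-0.15,0,0.6],"rot":[0,0,0],"gripper":1},
  {"offset":[0,0,0],"rot":[0,0,0],"gripper":1},
])

```text
time: 11.35
tool_pos: [0.5772, 0.0288, 0.0636]
tool_rot: [3.129, 1.315, 2.074]
contact_force: [0.1, -0.1, 0.0]
gripper_width: -0.0
```

```bash
python3 g3.py 0 .08 15;python3 - <<'E'
from h import *
t=capture("top");crop(t,160,170,320,290,5,"f5.png")
E
```

```text
target [0.574 0.025 0.08 ]
t 11.35 pos [0.5772 0.0288 0.0636] rot [3.129 1.315 2.074] F [ 0.1 -0.1  0. ] gw -0.0 q [ 0.42  0.63 -0.69 -0.1  -1.3   1.21]
offset units [-0.65 -0.19 -0.12] rot units [-0.07  0.07 -0.06]
hood [-0.08    0.0839  0.0636] beta 14.7 head -60.4 yaxis z 0.003
```

View pics/f5.png

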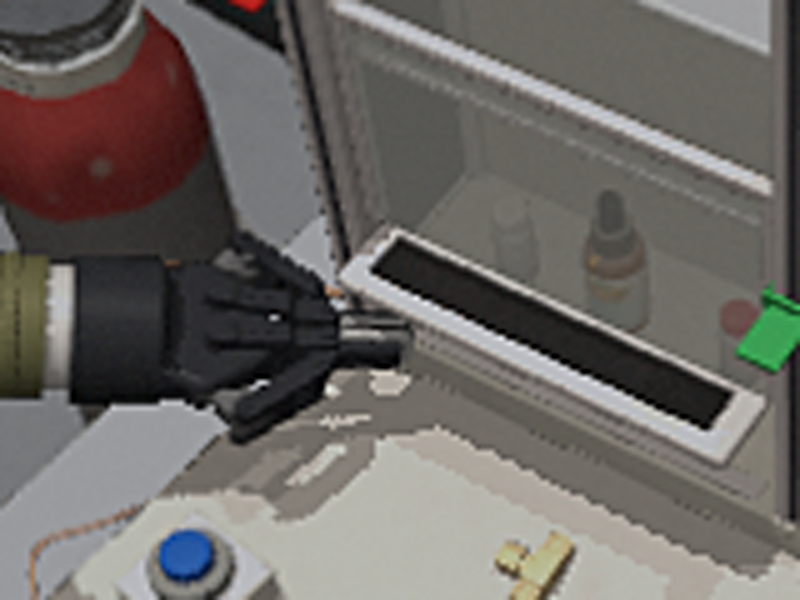

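Request:
move_arm([
  {"offset":[-0.4,0,0.1],"rot":[0,0,0],"gripper":1},
  {"offset":[-0.3,0,-0.05],"rot":[0,0,0],"gripper":1},
])

```text
time: 11.57
tool_pos: [0.5792, 0.025, 0.0792]
tool_rot: [-3.128, 1.313, 2.1]
contact_force: [-0.1, 0.7, 0.4]
gripper_width: 0.002
```

Request:
move_arm([
  {"offset":[-0.2,0,-0.05],"rot":[0,0,0],"gripper":1},
  {"offset":[-0.2,0,-0.05],"rot":[0,0,0],"gripper":1},
])

```text
time: 11.73
tool_pos: [0.5794, 0.0263, 0.0897]
tool_rot: [-3.118, 1.311, 2.11]
contact_force: [-0.6, -0.6, -4.0]
gripper_width: 0.001
```

```bash
python3 g3.py 0 .18 15;python3 - <<'E'
from h import *
t=capture("top");crop(t,160,170,320,290,5,"f6.png")
E
```

```text
target [0.574 0.025 0.18 ]
t 11.7333 pos [0.5794 0.0263 0.0897] rot [-3.118  1.311  2.11 ] F [-0.6 -0.6 -4. ] gw 0.0 q [ 0.41  0.57 -0.68 -0.05 -1.29  1.18]
offset units [-3.47 -0.24 -1.01] rot units [-0.09  0.02  0.05]
hood [-0.0774  0.0817  0.0897] beta 14.9 head -60.5 yaxis z -0.006
```

View pics/f6.png

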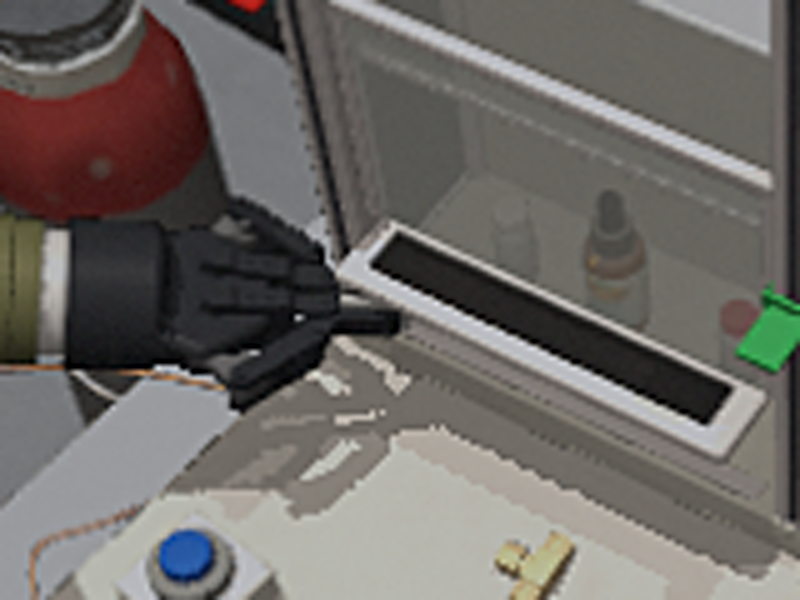

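Request:
move_arm([
  {"offset":[-0.3,0,-0.1],"rot":[0,0,0],"gripper":1},
  {"offset":[-0.35,0,-0.1],"rot":[0,0,0],"gripper":1},
  {"offset":[-0.35,0,-0.1],"rot":[0,0,0],"gripper":1},
  {"offset":[-0.35,0,-0.1],"rot":[0,0,0],"gripper":1},
])

```text
time: 12.12
tool_pos: [0.5773, 0.0288, 0.1224]
tool_rot: [-3.086, 1.304, 2.145]
contact_force: [0.7, -2.0, -5.3]
gripper_width: -0.001
```

```bash
python3 g3.py 0 .18 15
```

```text
target [0.574 0.025 0.18 ]
t 12.1167 pos [0.5773 0.0288 0.1224] rot [-3.086  1.304  2.145] F [ 0.7 -2.  -5.3] gw -0.0 q [ 0.42  0.5  -0.66  0.06 -1.29  1.2 ]
offset units [-2.23 -0.23 -0.57] rot units [-0.07 -0.06  0.15]
hood [-0.08    0.0839  0.1224] beta 15.3 head -60.4 yaxis z -0.015
```

Request:
move_arm([
  {"offset":[-0.35,0,-0.05],"rot":[0,0,0.1],"gripper":1},
  {"offset":[-0.35,0,-0.05],"rot":[0,0,0.1],"gripper":1},
  {"offset":[-0.35,0,-0.05],"rot":[0,0,0],"gripper":1},
  {"offset":[-0.3,0,-0.05],"rot":[0,0,0],"gripper":1},
])

```text
time: 12.45
tool_pos: [0.5783, 0.0276, 0.1555]
tool_rot: [-3.134, 1.298, 2.1]
contact_force: [-2.3, 4.5, -4.3]
gripper_width: -0.002
```

```bash
python3 g3.py 0 .18 15;python3 - <<'E'
from h import *
t=capture("top");crop(t,190,170,350,290,5,"f7.png")
c=capture("scene");crop(c,290,220,410,385,5,"e7.png")
E
```

```text
target [0.574 0.025 0.18 ]
t 12.45 pos [0.5783 0.0276 0.1555] rot [-3.134  1.298  2.1  ] F [-2.3  4.5 -4.3] gw -0.0 q [ 0.41  0.44 -0.65  0.12 -1.28  1.19]
offset units [-0.94 -0.2  -0.28] rot units [-0.03 -0.13  0.02]
hood [-0.0788  0.0828  0.1555] beta 15.6 head -60.1 yaxis z -0.002
```

View pics/f7.png

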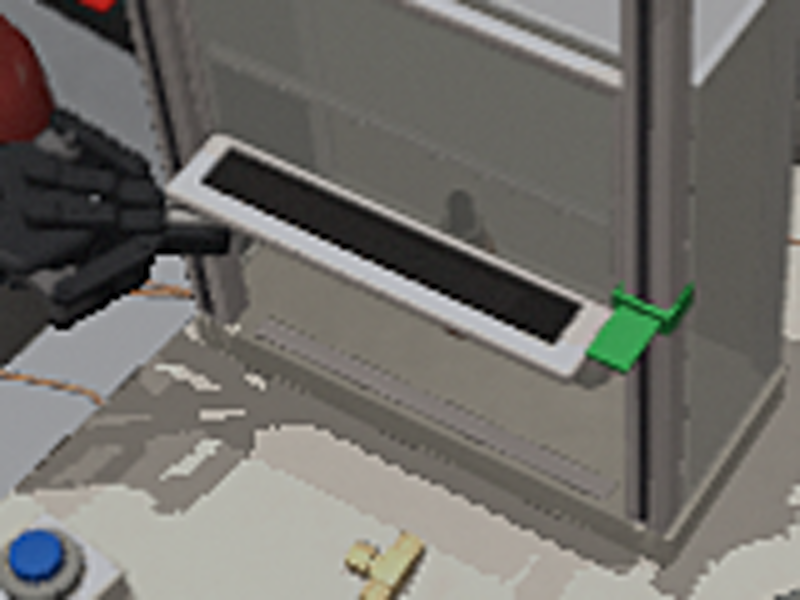

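View pics/e7.png

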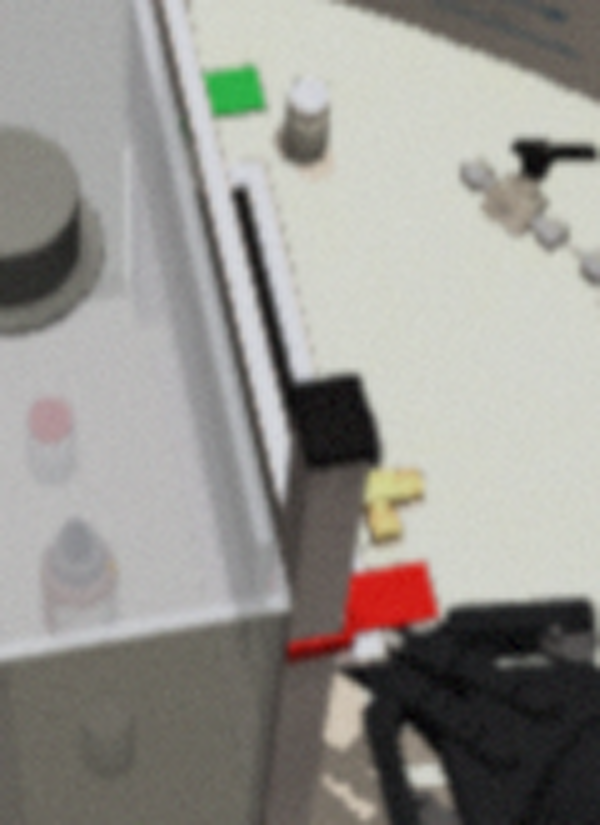

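Run:
```python
from fit import *
for s in (0,.06,.07,.08,.09,.1):
    print(s,proj(tp,[W(H,(-.098,-.115,.105+s)),W(H,(-.098,.115,.105+s)),W(H,(-.053,-.115,.105+s)),W(H,(-.098,-.135,.1025+s))]).round(1).tolist())
t=capture("top");crop(t,270,215,350,275,10,"h.png")
cv2.imwrite("pics/h0.png",cv2.resize(np.ascontiguousarray(tp["pixels"][215:275,270:350,::-1]),None,fx=10,fy=10,interpolation=cv2.INTER_CUBIC))
```

```text
0 [[302.9, 265.7], [225.7, 228.1], [312.4, 252.6], [310.1, 269.8]]
0.06 [[302.2, 250.9], [222.2, 212.8], [312.2, 237.6], [309.7, 255.1]]
0.07 [[302.1, 248.4], [221.5, 210.1], [312.2, 234.9], [309.7, 252.6]]
0.08 [[302.0, 245.7], [220.9, 207.4], [312.1, 232.3], [309.6, 250.0]]
0.09 [[301.9, 243.1], [220.3, 204.6], [312.1, 229.6], [309.5, 247.3]]
0.1 [[301.8, 240.4], [219.6, 201.9], [312.0, 226.8], [309.5, 244.6]]
```

View pics/h.png

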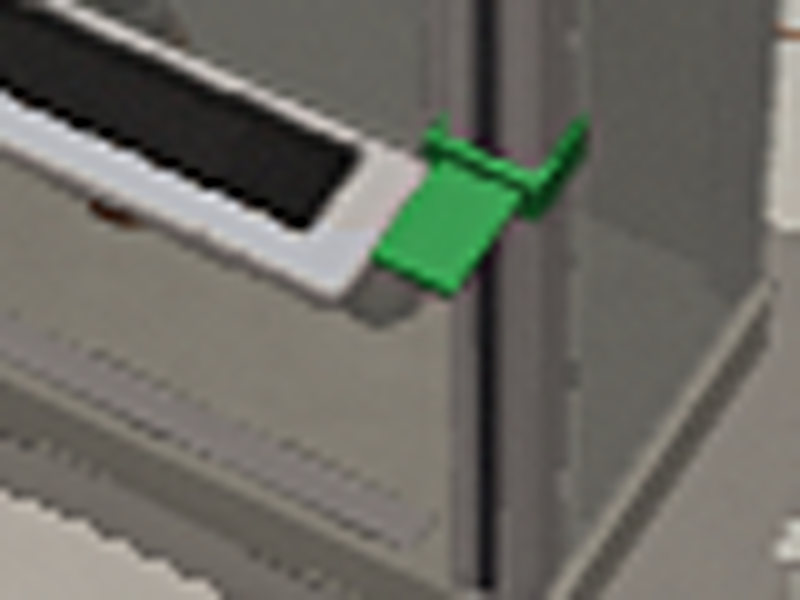

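View pics/h0.png

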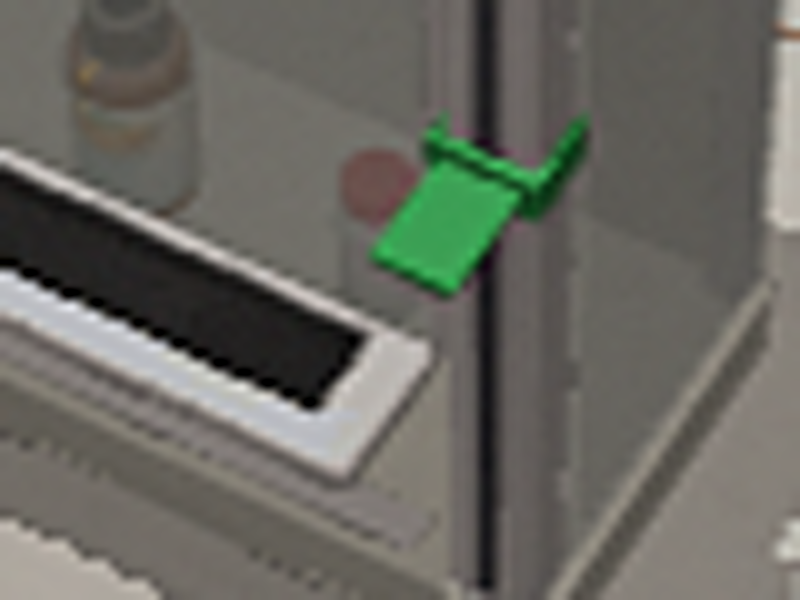

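Lip is now about 70 mm up (corner moved 17.6 px in the top view, matching the TCP rise since contact); clip needs about 95–98 mm. Raise most of the rest, then measure finely.

Request:
move_arm([
  {"offset":[-0.3,0,-0.05],"rot":[0,0,0],"gripper":1},
  {"offset":[-0.3,0,-0.05],"rot":[0,0,0],"gripper":1},
  {"offset":[-0.15,0,-0.05],"rot":[0,0,0],"gripper":1},
])

```text
time: 12.85
tool_pos: [0.5793, 0.0275, 0.1742]
tool_rot: [-3.138, 1.296, 2.098]
contact_force: [0.9, -1.7, -4.2]
gripper_width: 0.001
```

```bash
python3 g3.py 0 .18 15;python3 - <<'E'
from fit import *
t=capture("top");crop(t,270,215,350,275,10,"h2.png");crop(t,215,180,345,270,6,"h2w.png")
c=capture("scene");crop(c,315,215,375,290,10,"e8.png")
np.savez("m2.npz",t=t["pixels"],c=c["pixels"])
p=(-.098,-.115,.2)
for cam in(tp,sc):
    b=proj(cam,W(H,p))[0]
    print([((proj(cam,W(H,np.array(p)+.01*np.eye(3)[i]))[0]-b)/10).round(3).tolist() for i in range(3)],"px/mm x,y,z")
E
```

```text
target [0.574 0.025 0.18 ]
t 12.85 pos [0.5793 0.0275 0.1742] rot [-3.138  1.296  2.098] F [ 0.9 -1.7 -4.2] gw 0.0 q [ 0.41  0.4  -0.64  0.16 -1.28  1.18]
offset units [-0.21 -0.24 -0.11] rot units [-0.   -0.15  0.01]
hood [-0.0777  0.0828  0.1742] beta 15.7 head -60.0 yaxis z -0.001
[[0.231, -0.305], [-0.38, -0.178], [-0.012, -0.272]] px/mm x,y,z
[[-0.462, 0.071], [0.096, 0.398], [0.021, -0.247]] px/mm x,y,z
```

View pics/h2.png

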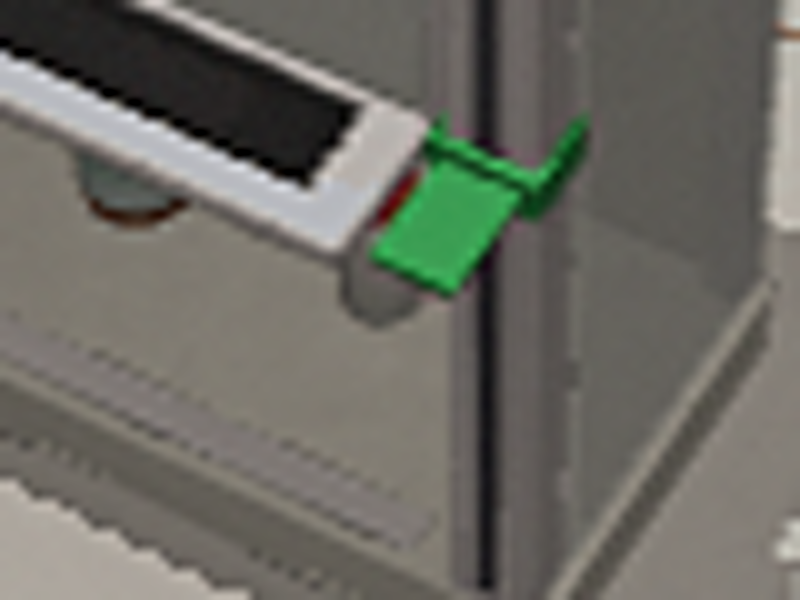

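View pics/e8.png

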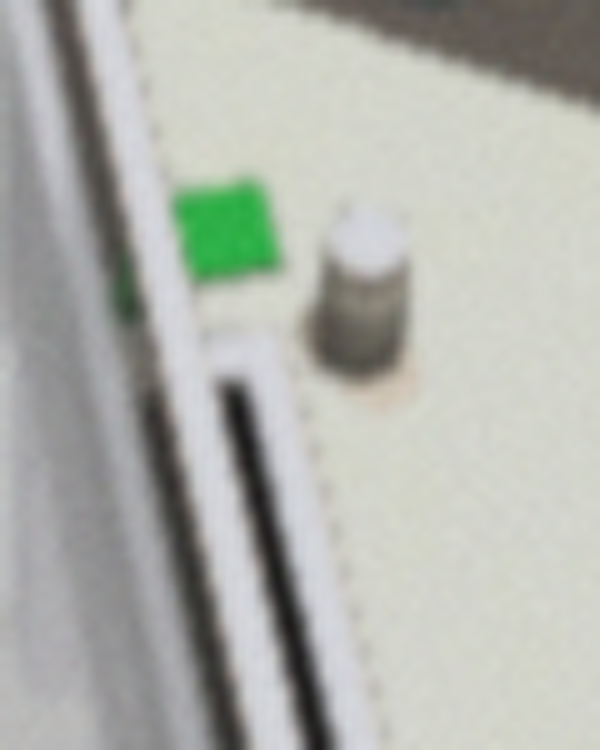

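```bash
cat > ov.py <<'E'
from fit import *
m=np.load("m2.npz")
def box(x0,x1,y0,y1,z0,z1): return [(x,y,z) for x in(x0,x1) for y in(y0,y1) for z in(z0,z1)]
E_=[(0,1),(2,3),(4,5),(6,7),(0,2),(1,3),(4,6),(5,7),(0,4),(1,5),(2,6),(3,7)]
def draw(cam,pix,boxes,roi,f,name,bias=(0,0)):
    x0,y0,x1,y1=roi
    im=cv2.resize(np.ascontiguousarray(pix[y0:y1,x0:x1,::-1]),None,fx=f,fy=f,interpolation=cv2.INTER_CUBIC)
    for b,col in boxes:
        p=(proj(cam,[W(H,q) for q in b])+np.array(bias)-[x0,y0]+.5)*f-.5
        for i,j in E_: cv2.line(im,tuple(int(v) for v in p[i].round()),tuple(int(v) for v in p[j].round()),col,1,cv2.LINE_AA)
    cv2.imwrite("pics/"+name,im)
def lip(s): return box(-.098,-.053,-.115,.115,.095+s,.105+s)
def pad(s): return box(-.087,-.061,-.1,.1,.105+s,.109+s)
def ton(z,xf=-.098): return box(xf,-.065,-.146,-.124,z-.0025,z+.0025)
E
python3 - <<'E'
from ov import *
draw(tp,tp["pixels"],[(lip(0),(0,0,255)),(pad(0),(255,255,0))],(210,205,330,275),6,"o1.png")
draw(sc,sc["pixels"],[(lip(0),(0,0,255)),(pad(0),(255,255,0)),(ton(.197),(255,0,255))],(315,215,385,375),5,"o2.png")
E
```

```text
(no output)
```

View pics/o1.png

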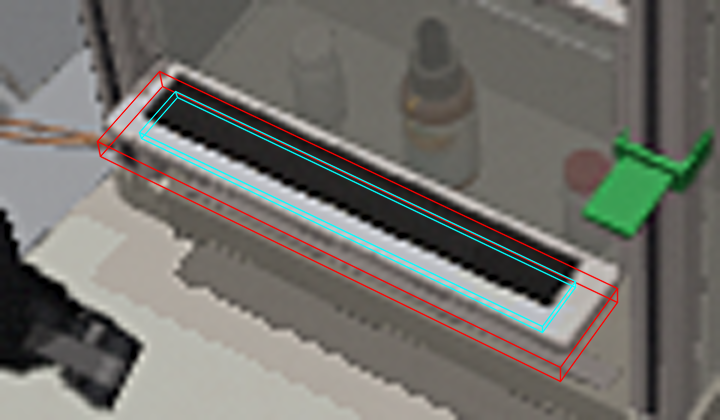

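View pics/o2.png

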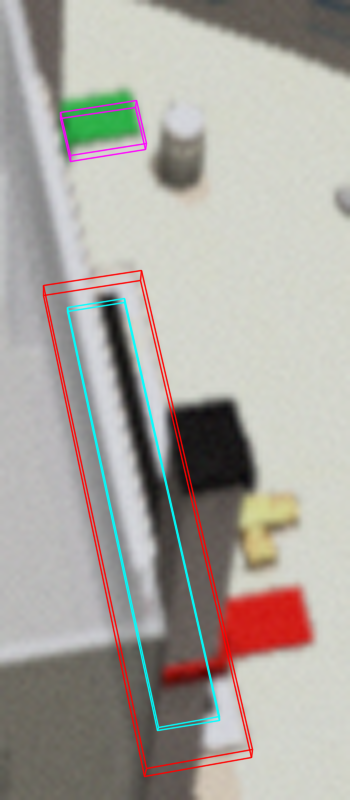

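```bash
cat > fit2.py <<'E'
from fit import *
import copy
def px(f,x0,y0):
    return lambda u,v:np.array([x0+(u+.5)/f-.5,y0+(v+.5)/f-.5])
a,b,t4=px(4,240,140),px(4,250,270),px(4,180,80)
o1,o2,h2,e8=px(6,210,205),px(5,315,215),px(10,270,215),px(10,315,215)
w0=.5
ob=[("s",a(85,272),(.065,-.15,.346),0,.5),("s",b(135,330),(.065,.15,.346),0,.5),("s",a(331,108),(-.053,-.135,.458),0,.5),("s",b(428,136),(-.053,.135,.458),0,.5),
("t",t4(112,97),(-.053,.135,.458),0,.5),("t",t4(567,268),(-.053,-.135,.458),0,.5),("t",t4(250,135),(.065,.15,.346),0,.5),("t",t4(690,305),(.065,-.15,.346),0,.5),
("s",b(165,550),(.065,.15,0),0,.5),("s",b(397,512),(-.065,.15,0),0,.5),
("t",o1(555,307),(-.087,-.1,.105),0,1),("t",o1(580,262),(-.061,-.1,.109),0,1),("t",o1(147,118),(-.087,.1,.105),0,1),("t",o1(170,80),(-.061,.1,.109),0,1),
("t",o1(570,348),(-.098,-.115,.095),0,1),("s",o2(118,297),(-.087,-.1,.109),0,1),("s",o2(132,266),(-.098,-.115,.105),0,1),("s",o2(243,731),(-.098,.115,.105),0,1),
("t",h2(308,187),(-.087,-.1,.105),1,1),("t",h2(360,108),(-.061,-.1,.109),1,1),("t",h2(337,254),(-.098,-.115,.095),1,1),("s",e8(282,340),(-.098,-.115,.105),1,1),("s",e8(248,383),(-.087,-.1,.109),1,1)]
ton=[("t",h2(372,250),1,1),("t",h2(447,288),0,1),("t",h2(374,260),1,-1),("t",h2(448,298),0,-1),("s",e8(262,180),0,1),("s",e8(281,257),1,1)]
def pr(k,P,c):
    cam=copy.copy(sc if k=="s" else tp);c=c[:6] if k=="s" else c[6:]
    cam["xyz"]=cam["xyz"]+c[:3]
    M=(R.from_rotvec(c[3:])*R.from_matrix(rot(cam))).as_matrix().T
    k_,d=K(cam);P=np.atleast_2d(P)
    return cv2.projectPoints(P,cv2.Rodrigues(M)[0],-M@cam["xyz"],k_,d)[0][0,0]
# p: H3, cams12, s, tongue z, xf, ymid, halfwidth
def F(p,full=False):
    r=[]
    for k,uv,P,m,w in ob:
        P=np.array(P)+[0,0,m*p[15]];r+=list((pr(k,W(p[:3],P),p[3:15])-uv)*w)
    n=len(r)
    for k,uv,left,top in ton:
        P=(p[17],p[18]+(p[19] if left else -p[19]),p[16]+top*.0025);r+=list(pr(k,W(p[:3],P),p[3:15])-uv)
    if full:return np.array(r)
    r+=list(p[3:6]/.001)+list(p[6:9]/.002)+list(p[9:12]/.001)+list(p[12:15]/.002)
    r+=[(p[17]+.098)/.003,(p[18]+.135)/.0005*.5]
    return np.array(r)
g=least_squares(F,np.r_[H,np.zeros(12),.09,.197,-.098,-.135,.011],x_scale=np.r_[[.01]*3,[.002]*12,[.01]*5],loss="soft_l1")
print("H",g.x[:3].round(4),"cam",g.x[3:15].round(4),"\ns %.4f tongue z %.4f -> s target %.4f xf %.4f y %.4f hw %.4f"%(g.x[15],g.x[16],g.x[16]-.1,*g.x[17:]))
C=np.linalg.inv(g.jac.T@g.jac);print("sd s,z",np.sqrt(np.diag(C))[15:18].round(4), "sd diff",np.sqrt(C[15,15]+C[16,16]-2*C[15,16]).round(4))
print(F(g.x,True).reshape(-1,2).round(1).tolist())
E
python3 fit2.py
```

```text
H [ 0.6471 -0.066  -0.1492] cam [ 0.0003  0.0001  0.0002  0.001  -0.001   0.0007 -0.0003 -0.0001  0.
 -0.0004  0.0023  0.0001] 
s 0.0922 tongue z 0.2040 -> s target 0.1040 xf -0.0998 y -0.1353 hw 0.0098
sd s,z [0.0029 0.0025 0.0014] sd diff 0.003
[[-1.3, -1.4], [-0.3, 0.0], [-0.7, -1.4], [-0.6, -0.8], [-0.1, -1.8], [-0.0, -1.9], [-0.6, -1.5], [0.8, -1.6], [0.1, 1.0], [0.4, 0.2], [-1.0, 1.3], [0.3, 0.3], [-0.2, 1.2], [1.6, -0.3], [-0.3, 2.6], [-0.4, -0.1], [0.1, 0.4], [1.1, 3.2], [-0.3, 0.3], [0.2, -0.6], [0.1, 2.2], [-0.0, -1.4], [-0.1, 0.1], [0.0, -0.2], [0.1, -0.5], [-0.1, 0.2], [0.1, -0.1], [0.1, 0.3], [0.1, 0.3]]
```

```bash
sed -i 's/P=np.array(P)+\[0,0,m\*p\[15\]\]/P=np.array(P)+[0,0,(p[15] if m else (p[20] if w==1 else 0))]/; s/-.135,.011\]/-.135,.011,.005]/; s/\[.01\]\*5\]/[.01]*6]/' fit2.py
sed -i 's/xf %.4f y %.4f hw %.4f"/xf %.4f y %.4f hw %.4f s0 %.4f"/' fit2.py; python3 fit2.py
```

```text
H [ 0.6461 -0.0662 -0.1499] cam [ 0.0001 -0.0001  0.0004 -0.0009  0.0005  0.0005 -0.0001  0.0001  0.0002
  0.0009  0.      0.0002] 
s 0.0983 tongue z 0.2100 -> s target 0.1100 xf -0.0995 y -0.1351 hw 0.0098 s0 0.0103
sd s,z [0.0034 0.003  0.0014] sd diff 0.0029
[[-1.3, -0.8], [-0.3, 0.6], [-0.6, -0.7], [-0.6, -0.2], [-0.0, -0.9], [0.0, -1.0], [-0.5, -0.6], [0.8, -0.7], [0.0, 1.7], [0.4, 0.9], [-1.0, 0.6], [0.3, -0.4], [-0.7, 0.3], [1.2, -1.2], [-0.4, 2.0], [-0.3, -1.0], [0.2, -0.5], [1.4, 2.8], [-0.3, 0.5], [0.3, -0.5], [0.1, 2.4], [0.1, -1.7], [-0.1, -0.1], [0.0, -0.1], [0.2, -0.4], [-0.1, 0.3], [0.1, -0.1], [0.0, 0.2], [0.0, 0.2]]
```

Run:
```python
from h import *
m=np.load("m2.npz")
a=np.ascontiguousarray(m["t"][222:254,284:326,::-1]);cv2.imwrite("pics/n1.png",cv2.resize(a,None,fx=18,fy=18,interpolation=cv2.INTER_NEAREST))
b=np.ascontiguousarray(m["c"][228:262,328:352,::-1]);cv2.imwrite("pics/n2.png",cv2.resize(b,None,fx=16,fy=16,interpolation=cv2.INTER_NEAREST))
```

```text
(no output)
```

View pics/n1.png

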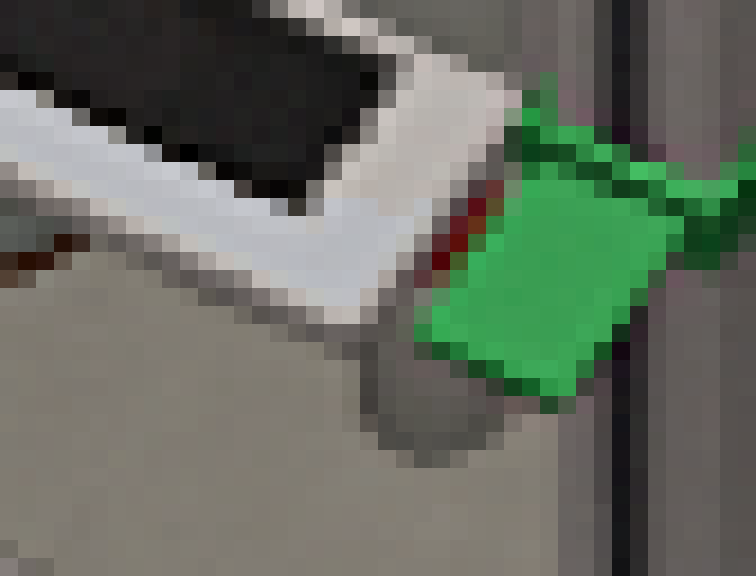

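View pics/n2.png

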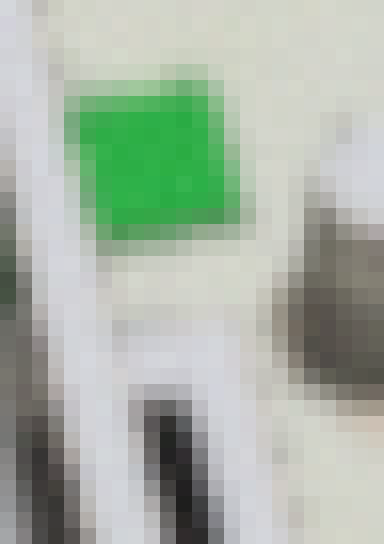

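```bash
sed -i 's/("t",o1(570,348),(-.098,-.115,.095),0,1)/("t",o1(564,343),(-.098,-.115,.105),0,1)/; s/("t",h2(337,254),(-.098,-.115,.095),1,1)/("t",h2(329,247),(-.098,-.115,.105),1,1)/' fit2.py; python3 fit2.py
```

```text
H [ 0.6459 -0.0662 -0.1516] cam [ 0.0001 -0.0001  0.0004 -0.0008  0.0006  0.0004 -0.0001  0.0001  0.0002
  0.0007 -0.0001  0.0002] 
s 0.0980 tongue z 0.2101 -> s target 0.1101 xf -0.0991 y -0.1352 hw 0.0098 s0 0.0101
sd s,z [0.0033 0.003  0.0013] sd diff 0.0028
[[-1.2, -0.9], [-0.4, 0.6], [-0.5, -0.7], [-0.6, -0.2], [-0.1, -0.9], [-0.1, -0.9], [-0.5, -0.6], [0.8, -0.6], [-0.0, 1.6], [0.3, 0.9], [-1.2, 0.8], [0.1, -0.2], [-0.8, 0.4], [1.1, -1.1], [0.3, 0.6], [-0.3, -1.0], [0.3, -0.5], [1.3, 2.9], [-0.5, 0.7], [0.1, -0.3], [0.6, 0.6], [0.2, -1.6], [0.0, -0.0], [-0.0, -0.1], [0.1, -0.4], [-0.2, 0.3], [-0.0, -0.1], [-0.1, 0.2], [-0.0, 0.1]]
```

Run:
```python
from ov import *
import sys
for HH in (H,np.array([.6459,-.0662,-.1516])):
    for n,P in [("post foot",(-.065,-.135,.03)),("post top front",(-.065,-.135,.458)),("plinth front R bottom",(-.065,-.15,0)),("plinth front R top",(-.065,-.15,.03))]:
        print(n,proj(tp,W(HH,P))[0].round(1),proj(sc,W(HH,P))[0].round(1))
    for z in(.19,.2,.21,.22): print(z,proj(tp,[W(HH,(-.067,-.135,z+.0025)),W(HH,(-.098,-.125,z+.0025))]).round(1).tolist())
m=np.load("m2.npz")
crop({"pixels":m["t"]},285,130,360,290,5,"k1.png")
```

```text
post foot [317.1 276.5] [326.3 278.7]
post top front [316.8 149.7] [330.2 163. ]
plinth front R bottom [322.1 285.3] [325.  279.2]
plinth front R top [322.2 279. ] [325.2 273.3]
0.19 [[316.5, 237.9], [305.7, 245.5]]
0.2 [[316.5, 235.2], [305.6, 242.8]]
0.21 [[316.5, 232.4], [305.5, 240.1]]
0.22 [[316.5, 229.6], [305.5, 237.3]]
post foot [317.7 275.2] [324.7 279.1]
post top front [317.7 148.3] [328.  163.5]
plinth front R bottom [322.8 284. ] [323.3 279.6]
plinth front R top [322.9 277.7] [323.5 273.7]
0.19 [[317.3, 236.6], [306.6, 244.3]]
0.2 [[317.3, 233.8], [306.5, 241.6]]
0.21 [[317.3, 231.1], [306.4, 238.8]]
0.22 [[317.3, 228.3], [306.3, 236.1]]
```

View pics/k1.png

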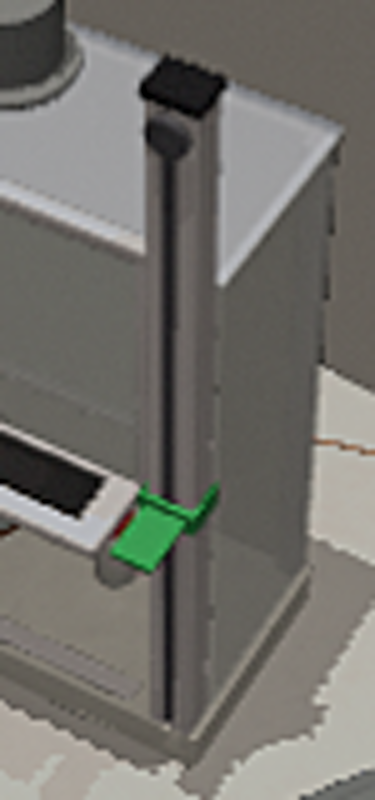

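Run:
```python
from ov import *
HH=np.array([.6459,-.0662,-.1516])
for s in(0,.005,.01,.09,.095,.1,.105):
    print(s,proj(tp,[W(HH,(-.098,-.115,.105+s)),W(HH,(-.087,-.1,.105+s)),W(HH,(-.061,-.1,.109+s)),W(HH,(-.087,.1,.105+s))]).round(1).tolist(), proj(sc,[W(HH,(-.087,-.1,.109+s))]).round(1).tolist())
ow=px=lambda f,x0,y0:(lambda u,v:(round(x0+(u+.5)/f-.5,1),round(y0+(v+.5)/f-.5,1)))
print("obs0",px(6,210,205)(564,343),px(6,210,205)(555,307),px(6,210,205)(580,262),px(6,210,205)(147,118),px(5,315,215)(118,297))
print("obs2",px(10,270,215)(329,247),px(10,270,215)(308,187),px(10,270,215)(360,108),px(10,315,215)(248,383))
for z in(.2,.205,.21):print(z,proj(sc,[W(HH,(-.098,-.125,z+.0025)),W(HH,(-.098,-.145,z+.0025))]).round(1).tolist())
```

```text
0 [[303.7, 264.5], [300.7, 258.8], [306.1, 250.3], [233.4, 226.9]] [[337.8, 274.5]]
0.005 [[303.6, 263.3], [300.6, 257.6], [306.1, 249.0], [233.2, 225.7]] [[337.8, 273.4]]
0.01 [[303.6, 262.2], [300.5, 256.3], [306.0, 247.8], [232.9, 224.4]] [[337.9, 272.4]]
0.09 [[302.7, 241.8], [299.6, 235.9], [305.3, 227.1], [228.4, 203.4]] [[339.2, 254.1]]
0.095 [[302.7, 240.5], [299.5, 234.5], [305.3, 225.7], [228.1, 202.0]] [[339.3, 252.9]]
0.1 [[302.6, 239.1], [299.4, 233.2], [305.3, 224.3], [227.9, 200.6]] [[339.4, 251.6]]
0.105 [[302.6, 237.8], [299.4, 231.8], [305.2, 222.9], [227.6, 199.2]] [[339.4, 250.4]]
obs0 (303.6, 261.8) (302.1, 255.8) (306.2, 248.2) (234.1, 224.2) (338.2, 274.0)
obs2 (302.4, 239.2) (300.4, 233.2) (305.6, 225.3) (339.4, 252.8)
0.2 [[341.9, 242.5], [340.0, 234.7]]
0.205 [[342.0, 241.2], [340.0, 233.4]]
0.21 [[342.1, 240.0], [340.1, 232.1]]
```

Request:
move_arm([
  {"offset":[-0.25,0,-0.06],"rot":[0,0,0],"gripper":1},
  {"offset":[0,0,0],"rot":[0,0,0],"gripper":1},
])

```text
time: 13.12
tool_pos: [0.5797, 0.0274, 0.181]
tool_rot: [-3.14, 1.297, 2.096]
contact_force: [-0.9, 3.4, 0.2]
gripper_width: -0.005
```

```bash
python3 g3.py 0 .18 15;python3 - <<'E'
from fit import *
T=[];S=[]
for i in range(4):
    T.append(capture("top")["pixels"].astype(float));S.append(capture("scene")["pixels"].astype(float))
T=np.mean(T,0);S=np.mean(S,0)
np.savez("m3.npz",t=T.astype(np.uint8),c=S.astype(np.uint8))
cv2.imwrite("pics/n3.png",cv2.resize(T[222:254,284:326,::-1].astype(np.uint8).copy(),None,fx=18,fy=18,interpolation=cv2.INTER_NEAREST))
cv2.imwrite("pics/n4.png",cv2.resize(S[225:265,325:365,::-1].astype(np.uint8).copy(),None,fx=15,fy=15,interpolation=cv2.INTER_NEAREST))
E
```

```text
target [0.574 0.025 0.18 ]
t 13.1167 pos [0.5797 0.0274 0.181 ] rot [-3.14   1.297  2.096] F [-0.9  3.4  0.2] gw -0.01 q [ 0.41  0.39 -0.63  0.17 -1.28  1.18]
offset units [ 0.05 -0.25 -0.04] rot units [-0.   -0.14  0.01]
hood [-0.0773  0.0828  0.181 ] beta 15.7 head -60.0 yaxis z -0.0
```

View pics/n3.png

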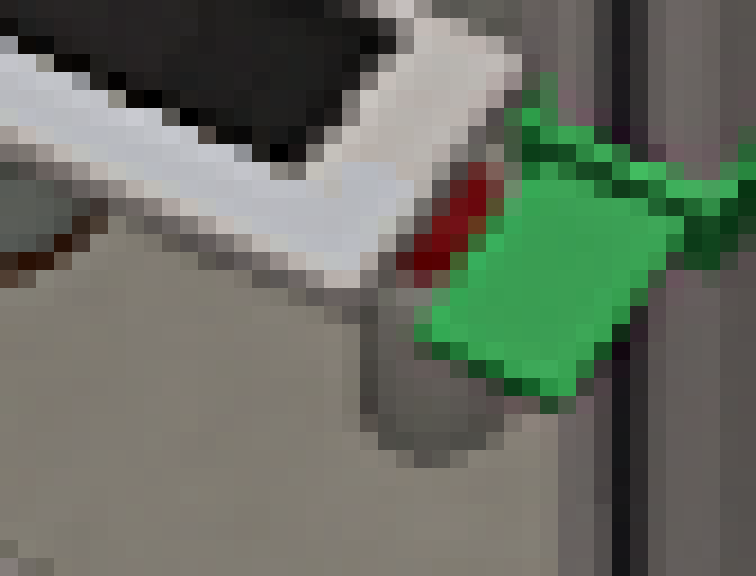

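View pics/n4.png

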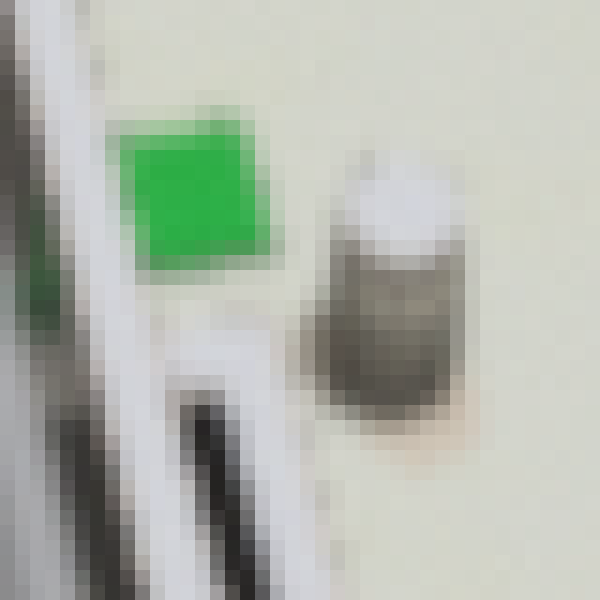

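Request:
move_arm([
  {"offset":[-0.08,0,-0.02],"rot":[0,0,0],"gripper":1},
  {"offset":[0,0,0],"rot":[0,0,0],"gripper":1},
])

```text
time: 13.68
tool_pos: [0.5788, 0.0265, 0.1811]
tool_rot: [-3.127, 1.295, 2.108]
contact_force: [-0.5, 0.3, 0.0]
gripper_width: 0.003
```

```bash
cat > mm.py <<'E'
from fit import *
import sys
n=sys.argv[1]
T=np.mean([capture("top")["pixels"].astype(float) for i in range(4)],0).astype(np.uint8)
np.savez(n+".npz",t=T)
cv2.imwrite("pics/%s.png"%n,cv2.resize(T[222:254,284:326,::-1].copy(),None,fx=18,fy=18,interpolation=cv2.INTER_NEAREST))
# shift of lip end between m3 and now
a=np.load("m3.npz")["t"][225:240,250:300].astype(np.float32).mean(2);
for k in("m2.npz",n+".npz"):
    b=np.load(k)["t"].astype(np.float32).mean(2)
    u=lambda im:cv2.resize(im,None,fx=8,fy=8,interpolation=cv2.INTER_CUBIC)
    r=cv2.matchTemplate(u(b[215:252,246:304]),u(a),cv2.TM_CCOEFF_NORMED);_,v,_,l=cv2.minMaxLoc(r)
    print(k,"shift px",l[0]/8-4,l[1]/8-10,v)
E
python3 g3.py 0 .18 15;python3 mm.py m4
```

```text
target [0.574 0.025 0.18 ]
t 13.6833 pos [0.5788 0.0265 0.1811] rot [-3.127  1.295  2.108] F [-0.5  0.3  0. ] gw 0.0 q [ 0.41  0.39 -0.63  0.18 -1.27  1.18]
offset units [ 0.06 -0.2  -0.06] rot units [-0.02 -0.16  0.04]
hood [-0.0781  0.0818  0.1811] beta 15.8 head -60.1 yaxis z -0.004
m2.npz shift px -2.25 1.0 0.9327731132507324
m4.npz shift px 0.5 -0.125 0.9824948310852051
```

View pics/m4.png

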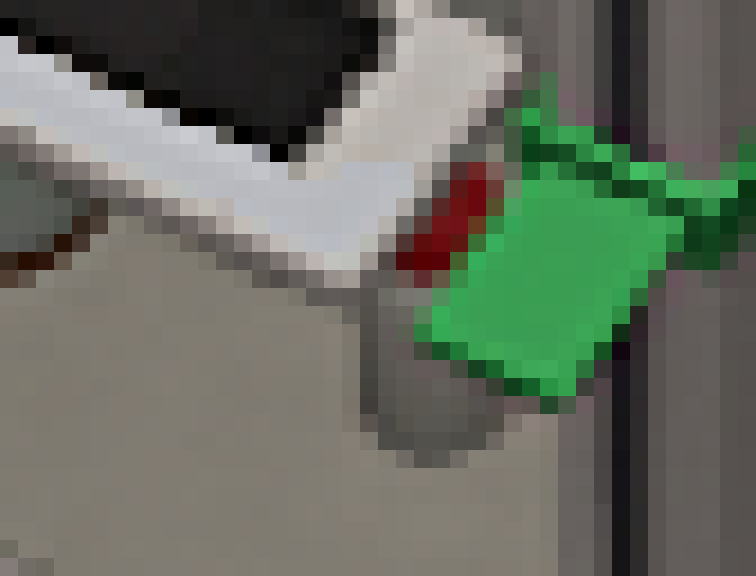

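Lip now about level with the tongue. Drop the fingers clear and back out along the tool axis.

Request:
move_arm([
  {"offset":[0.4,0,0],"rot":[0,0,0],"gripper":1},
  {"offset":[0.4,0,-0.3],"rot":[0,0,0],"gripper":1},
  {"offset":[0.3,0,-0.8],"rot":[0,0,0],"gripper":1},
  {"offset":[0.2,0,-0.8],"rot":[0,0,0],"gripper":1},
  {"offset":[0.2,0,-0.8],"rot":[0,0,0],"gripper":1},
  {"offset":[0.2,0,-0.8],"rot":[0,0,0],"gripper":1},
  {"offset":[0,0,0],"rot":[0,0,0],"gripper":1},
])

```text
time: 14.47
tool_pos: [0.5282, 0.1098, 0.1628]
tool_rot: [-3.141, 1.3, 2.088]
contact_force: [-0.2, -0.7, -0.4]
gripper_width: -0.003
```

```bash
python3 g3.py 0.1 .18 15;python3 mm.py m5
python3 - <<'E'
from h import *
c=capture("scene");crop(c,290,220,440,380,5,"e9.png")
S=np.mean([capture("scene")["pixels"].astype(float) for i in range(4)],0)
cv2.imwrite("pics/n5.png",cv2.resize(S[225:265,325:365,::-1].astype(np.uint8).copy(),None,fx=15,fy=15,interpolation=cv2.INTER_NEAREST))
t=capture("top");cv2.imwrite("pics/t9.png",t["pixels"][:,:,::-1])
E
```

```text
target [0.524 0.112 0.18 ]
t 14.4667 pos [0.5282 0.1098 0.1628] rot [-3.141  1.3    2.088] F [-0.2 -0.7 -0.4] gw -0.0 q [ 0.6   0.56 -0.37  0.93 -1.29  1.88]
offset units [-0.62 -0.12 -0.35] rot units [-0.08 -0.1  -0.02]
hood [-0.1412  0.156   0.1628] beta 15.5 head -60.4 yaxis z -0.0
m2.npz shift px -2.25 1.0 0.9327731132507324
m5.npz shift px 0.5 -0.125 0.9826944470405579
```

View pics/m5.png

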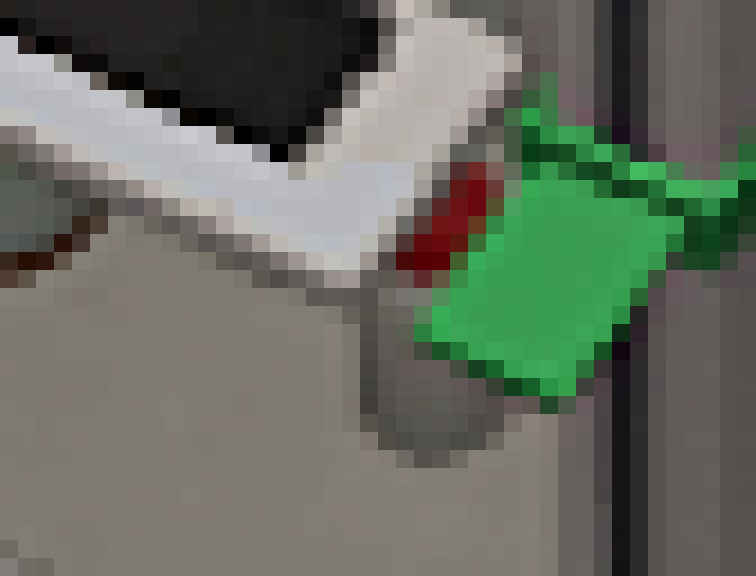

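View pics/n5.png

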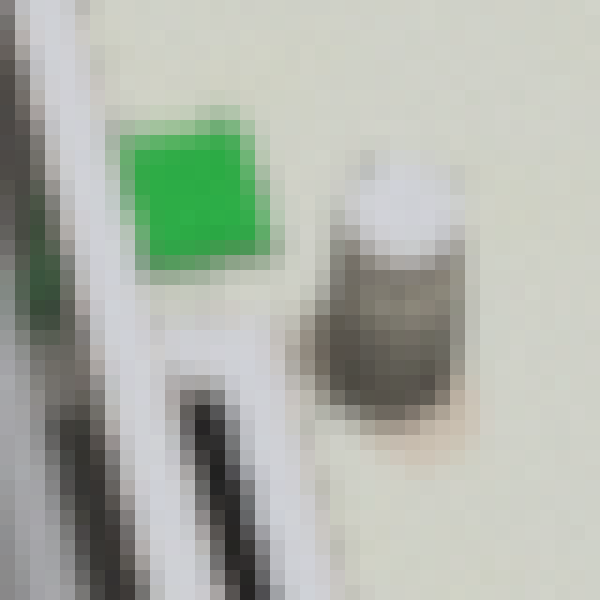

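View pics/t9.png

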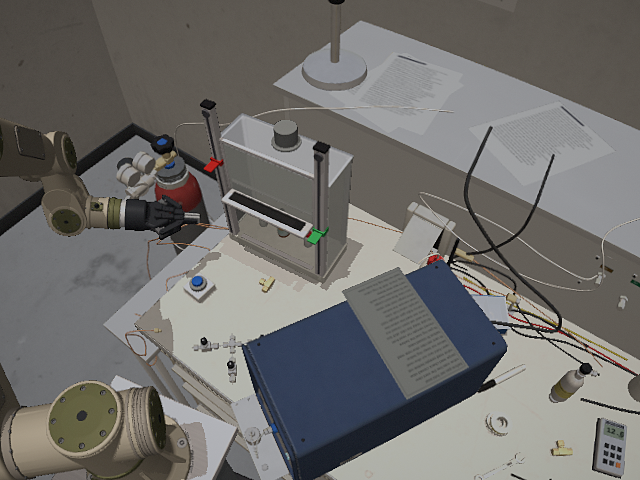

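Run:
```python
from ov import *
import ov
HH=np.array([.6459,-.0662,-.1516]);ov.H=HH
import builtins
t=np.load("m5.npz")["t"]
c=capture("scene")["pixels"]
s=.107
def tn(z): return box(-.0985,-.068,-.146,-.124,z-.0025,z+.0025)
draw(tp,t,[(lip(s),(0,0,255)),(pad(s),(255,255,0)),(tn(.1+s),(255,0,255))],(265,215,325,255),12,"q1.png",(0.2,0.3))
draw(sc,c,[(lip(s),(0,0,255)),(pad(s),(255,255,0)),(tn(.1+s),(255,0,255))],(320,220,380,270),12,"q2.png",(0.1,0.3))
```

View pics/q1.png

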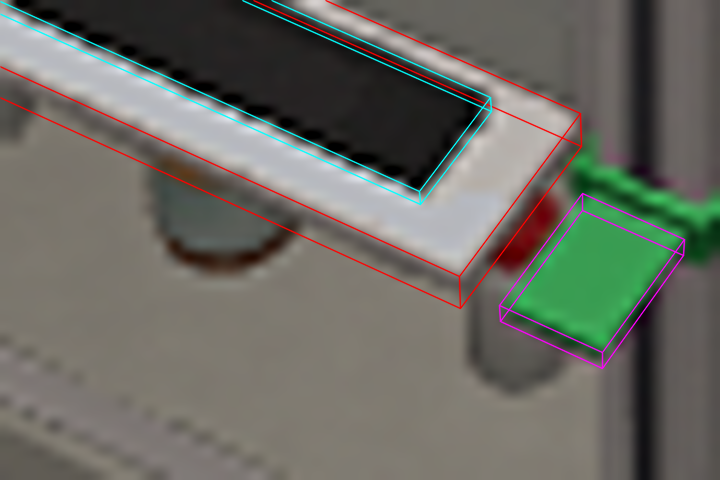

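View pics/q2.png

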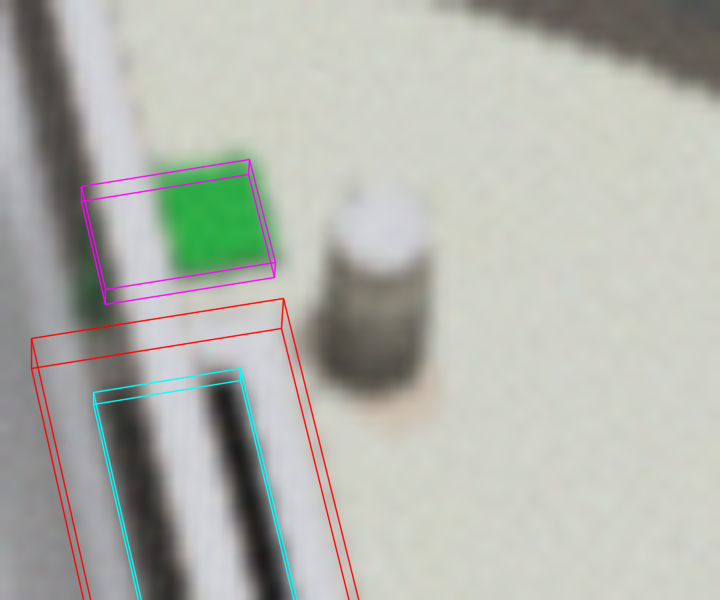

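Request:
move_arm([
  {"offset":[0,0,-0.8],"rot":[0,0,0],"gripper":1},
  {"offset":[0,0,-0.8],"rot":[0,0,0],"gripper":1},
  {"offset":[0,0,-0.8],"rot":[0,0,0],"gripper":1},
  {"offset":[0,0,0],"rot":[0,0,0],"gripper":1},
  {"offset":[0,0,0],"rot":[0,0,0],"gripper":1},
])

```text
time: 15.43
tool_pos: [0.5004, 0.1568, 0.181]
tool_rot: [3.099, 1.299, 2.037]
contact_force: [0.5, 0.0, 0.0]
gripper_width: -0.001
```

```bash
python3 - <<'E'
from h import *
c=capture("scene");cv2.imwrite("pics/z.png",c["pixels"][:,:,::-1])
print(env.get_state()["tool_pos"],env.get_state()["contact_force"])
E
python3 mm.py m6
```

```text
[0.50038447 0.15659421 0.18103196] [-0.23838672  0.27820163  0.39600981]
m2.npz shift px -2.25 1.0 0.9327731132507324
m6.npz shift px 0.5 -0.125 0.982735276222229
```

View pics/z.png

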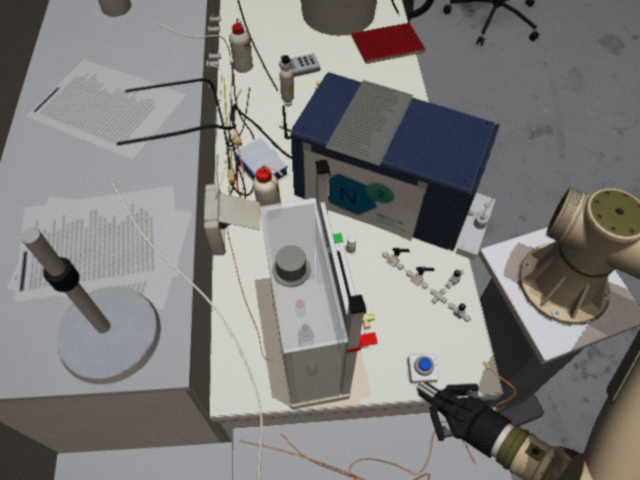

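The hand is clear (fingertips at about (425,388) in the scene view, in the air over the bench edge). The vials, bottle and tee stand as before, and the lip is at the green clip (338,240). Handing in.

```bash
python3 -c "
from workcell import env
print(env.close_job())"
```

```text
the job is handed in; nothing more can be done
None
```

I pressed the fan button fully down, then raised the window by pushing under its lip with closed fingertips until it was level with the green clip. I then backed the hand clear and handed the job in at about 16 s.

- **Button:** I pressed it twice, and both times the force rose gently and then met a hard stop. The wrist force peaked at about 85 N on the first press and 53 N on the second, under the 120 N limit. The first press was harder than it needed to be.
- **Window height:** The lip was already about 10 mm up at the start and is now near sash 0.108 m. In the final top view the lip is level with the clip's tongue to about 2 mm. The scene view is blurrier; before the last small raise it suggested the lip was about 4 mm low, and in the final overlay it agreed to a few millimetres. So I put the height uncertainty at about ±3 mm.
- **After backing off:** The lip did not move, the contact force was about 0 N, and no vials, bottles or fittings looked displaced. I never gripped the lip or touched the black pad.

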